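Turn the instrument status sign and lock the run-card holder on it

TASK

The chromatograph is about to start a run: turn the pivoted status sign half a turn so that its other face, the one with the two screw heads, lies level on top; push it gently and do not force it against its stop. Then set the run-card holder down over the two screw heads and slide it along until it is fully home and locked under them, lying flat on the sign. Let go and leave the beaker, the flask and the vial rack where they are.

Things in the scene. Friction and masses are not known exactly. Their poses are not given: they have to be found in the camera images.
- sign_stand: Fixed fork stand of the status sign. Dark steel foot 110 x 230 x 12 mm on the table and two aluminium posts 30 x 12 mm, their centres 104 mm either side (own y) of the middle, tops 115 mm above the table. Origin: centre of the foot's underside. The pivot axis is level, along its own y, 100 mm above the table; own x points roughly away from the robot (yaw within 0.35 rad).
- status_tile (a joint): Turn of the sign tile about its pivot in the stand, rad. 0: ring face up, level, against a stop; it only turns one way, the edge on the stand's -x side (nearest the robot) going DOWN and the opposite edge up and over towards the robot; pi: screw-head face up, level, against the other stop. Rubbing friction of about 0.2 N m holds it at any angle (no spring); the tile is balanced.
- tile_center (a point): Centre of the sign tile, on the pivot axis, midway through its thickness: white plastic, 110 mm across the pivot axis (own x), 170 mm along it (own y), 8 mm thick. Own z points out of the ring face, so downwards when the sign has been turned. The edges reach 55 mm from the axis and stay clear of the foot all the way round.
- stud_a (a point): Foot, on the tile's plain face, of one steel round-headed screw: shank 6 mm diameter, 7 mm free height between face and head, head 14 mm diameter and 4 mm thick (top 11 mm off the face). On the pivot line, 45 mm from the tile centre on the tile's +y side. Own axes as tile_center.
- stud_b (a point): The same for the other screw, 45 mm on the tile's -y side.
- card_holder: Loose run-card holder, about 0.16 kg, flat on the table: aluminium plate 140 (own x) x 60 (y) x 5 mm; upright grey grip fin in the middle, 50 mm long (x), 14 mm thick (y), top 39 mm above the underside. Origin: centre of the underside, z up. Two keyholes on the centre line, both slots pointing to own +x: set over the screws it is slid 18 mm to its own -x to lock. Fits either way round.
- window_a (a point): Centre of the first keyhole's eight-sided window, 17 mm across, at the holder's own x = -54 mm, on the plate's underside. From it a slot 9 mm wide runs to own +x.
- window_b (a point): The same for the second keyhole, at own x = +36 mm.
- slot_a (a point): Where the screw shank stands in the slot of window_a when fully home (own x = -36 mm; the slot ends 0.5 mm past the shank), on the plate's underside.
- slot_b (a point): The same in the slot of window_b (own x = +54 mm).
- beaker: Bystander: glass beaker, 68 mm diameter, 85 mm tall, on the table. Origin: centre of its underside.
- flask: Bystander: stoppered conical glass flask, 72 mm diameter, 124 mm tall. Origin: centre of its underside.
- vial_rack: Bystander: blue rack 100 x 200 mm with vials, 48 mm tall. Origin: centre of its underside.

How it is judged:
By the outcome, as a careful person would: the job done as asked, in the order asked, and still so for the second after the job is handed in, with the robot touching nothing.
It also fails if it takes over 61 s, if anything falls off the work surface, if the arm or the gripper's body presses on something with over 40 N, if the wrist force passes 120 N, or if a joint passes its speed limit or range.

ROBOT

A 7-joint arm with a two-finger parallel gripper is mounted at the origin on the work surface. World frame = base frame: x ahead of the robot, y to its left, z up, the work surface at z = 0. Lengths are in m, angles in rad, forces in N, time in s.
With the tool pointing down it reaches from about 0.425 to 0.925 m from the base axis. Payload 6.8 kg.
Tool frame: the origin (TCP) lies on the centre line of the jaws, within the pads' length; the fingertips stand 11 mm ahead of it and the grasp point (between the pads) lies 8 mm behind it; z points along the fingers, y is the direction in which the jaws open and shut (so a half turn about z gives the same grasp; the last joint's range is limited). The gripper opens to 88 mm and grips with 3 to 60 N. Pads are 20 mm wide; open, the fingers measure 115 mm over their backs; the gripper's body (75 mm by 178 mm) begins 61 mm behind the grasp point.
Start: joints at [1.074, 0.477, 0.022, 1.555, -0.011, 1.109, -0.083], TCP at [0.256, -0.625, 0.207] pointing down, gripper open.
Joint ranges: [-2.96, 2.96], [-0.34, 2.1], [-1.41, 1.46], [0.24, 2.44], [-1.37, 4.51], [0.17, 1.92], [-2.96, 2.96]. Speed limits (rad/s): [2.39, 2.39, 3.14, 3.14, 3.14, 3.14, 3.14].

INTERFACE

Orientations are given as a unit quaternion [w, x, y, z].
In Python, from station import r, imaging, workorder gives the robot as it stands. Calls block until the motion is done:
- r.reach(position, orientation): joint-space move of the TCP to a pose.
- r.servo_line(position, orientation=None, velocity=0.15, contact_N=None): straight line of the TCP; orientation=None keeps the orientation; velocity is the mean speed in m/s. With contact_N (N) it stops when the force on the tool has changed by that much, and returns True; else False.
- r.set_joints(angles): joint-space move.
- r.command_gripper(opening, f_grip=None): opening from 0.0 (shut) to 1.0 (fully open); f_grip is the grip in N (None keeps the last); returns when the fingers have stopped.
- r.wait(seconds).
- r.solve_ik(position, orientation): joint angles nearest the present ones, or None.
- r.observe(): the state.
- imaging.snapshot(name): name is "scene" or "top" or "wrist"; returns the picture (480x640x3 uint8, red, green, blue); there is no depth.
- imaging.camera_info(name): a dict with "fx", "fy", "cx", "cy" (pixels), "dist" ([k1, k2, p1, p2, k3] as OpenCV has them; the pictures are not rectified), "T" (4x4, takes a point from camera to world coordinates); the wrist camera has in their place "tool_from_camera" (4x4, takes a point from camera to tool coordinates, whose origin is the TCP and whose axes are the flange's). Camera axes: x right, y up, looking along -z (the intrinsics and any distortion apply to the point x, -y, -z); pixel columns grow to the right and rows downward; lengths in m; the calibration is good to about 2 mm. A picture is of the moment at which its call begins: read the wrist's pose just before it. camera_info takes no time and is no camera call.
A pose or a line that the arm cannot do raises r.Unreachable and nothing moves.
- workorder.job_done(): hands the job in, once; it reports no verdict.
The state is a dict: "t": time; "joint_pos": joint angles; "joint_vel": joint speeds; "joint_torque": joint torques, N m; "tool_pos": TCP position; "eef_rot": TCP orientation; "ft_force": force on the tool from outside, world axes, zero at the start; "moment": the same for the moment, N m; "opening": opening from 0.0 (shut) to 1.0 (fully open).
Only numpy, scipy, OpenCV 4.12 (cv2) and the standard library are available. Lean on these libraries where they do the work, as an engineer would, in place of code of your own. Each camera call takes 0.05 s, during which the arm holds its last target.

## Working session

There is one attempt and no reset: what is moved stays moved. The work goes in short steps, each a Python script; the robot and the scene stay as the last script left them, time stands still between calls to the robot, and variables do not carry over. Pictures are saved under pics/ and viewed, and the job is handed in when it is done.

```bash
ls; mkdir -p pics; python3 - <<'E'
from station import r, imaging, workorder
import cv2
for n in ["scene","top","wrist"]:
    im=imaging.snapshot(n); cv2.imwrite(f"pics/{n}0.png",im[:,:,::-1])
    i=imaging.camera_info(n); print(n,i)
print(r.observe())
E
```

```text
pics
scene {'fx': 540.7852070029818, 'fy': 540.7852070029818, 'cx': 328.4518302549484, 'cy': 234.48364470664384, 'dist': array([-0.14616344,  0.        ,  0.        ,  0.        ,  0.        ]), 'T': array([[ 0.87607075, -0.40483328,  0.26193521,  0.85395784],
       [ 0.48217573,  0.73842036, -0.47142544, -0.38451884],
       [-0.00256959,  0.53930084,  0.84210926,  0.99803425],
       [ 0.        ,  0.        ,  0.        ,  1.        ]])}
top {'fx': 551.5865436553638, 'fy': 551.5865436553638, 'cx': 328.0670793566117, 'cy': 238.58372065216594, 'dist': array([-0.04963476,  0.        ,  0.        ,  0.        ,  0.        ]), 'T': array([[-0.00611685,  0.98788097, -0.1550928 ,  0.36811939],
       [-0.99985915, -0.00361804,  0.01638885,  0.12545668],
       [ 0.01562911,  0.15517121,  0.98776395,  1.31465984],
       [ 0.        ,  0.        ,  0.        ,  1.        ]])}
wrist {'fx': 363.49757084731016, 'fy': 363.49757084731016, 'cx': 318.9992707336569, 'cy': 244.84438855439873, 'dist': array([-0.01713479,  0.        ,  0.        ,  0.        ,  0.        ]), 'tool_from_camera': arr
[... 336 characters left out ...]
)}
{'t': 0.15, 'joint_pos': array([ 1.07390731,  0.47763641,  0.0223491 ,  1.55616236, -0.01152948,
        1.10929345, -0.08310755]), 'joint_vel': array([-0.00114603, -0.00169706, -0.0007834 , -0.00365653,  0.00098508,
        0.00074694,  0.00098038]), 'joint_torque': array([ 2.77337356e-03, -5.83289552e+01,  1.53639290e+00, -2.72878861e+01,
       -5.43298095e-02,  1.44097777e-02,  1.11099009e-04]), 'tool_pos': array([ 0.25569828, -0.62419667,  0.20601373]), 'eef_rot': array([-6.65362403e-04,  9.81165012e-01,  1.93170261e-01, -1.66950745e-04]), 'ft_force': array([-0.8059188 ,  0.07446051, -0.41646709]), 'moment': array([ 0.03519471,  0.03027689, -0.00541661]), 'opening': 1.00089523978562}
```

View pics/scene0.png

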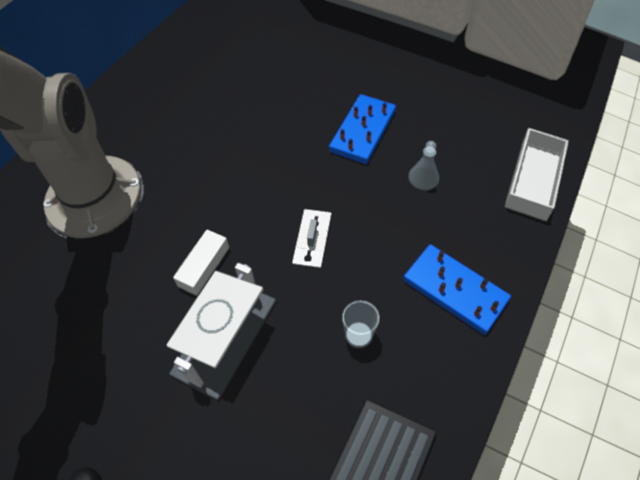

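View pics/top0.png

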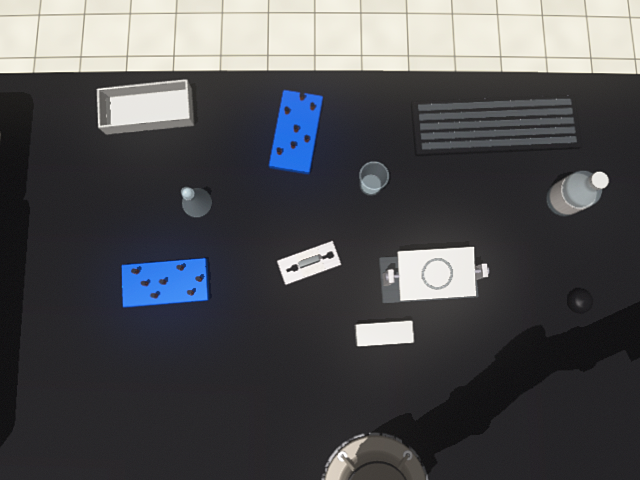

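View pics/wrist0.png

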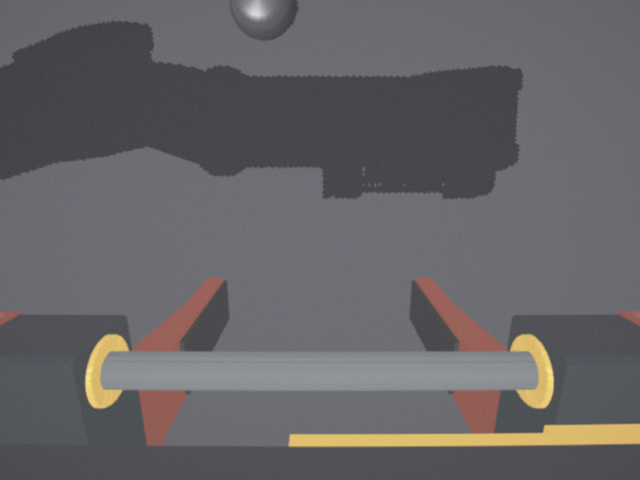

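The scene view shows the tile ring-up at about (215,318), the holder at (312,238) and a white block at (202,262). In the top view the tile is at (437,273), the holder at (309,262), the block at (384,333), the flask at (197,202) and the beaker at (373,178).

```bash
cat > h.py <<'E'
import numpy as np, cv2
from station import r, imaging, workorder
from scipy.spatial.transform import Rotation as R
def ray(cam,px,T=None):
    i=imaging.camera_info(cam)
    K=np.array([[i['fx'],0,i['cx']],[0,i['fy'],i['cy']],[0,0,1]])
    u=cv2.undistortPoints(np.array(px,float).reshape(-1,1,2),K,i['dist']).reshape(-1,2)
    T=i['T'] if T is None else T
    d=np.c_[u[:,0],-u[:,1],-np.ones(len(u))]@T[:3,:3].T
    return T[:3,3],d
def onz(cam,px,z,T=None):
    o,d=ray(cam,px,T); s=(z-o[2])/d[:,2]
    return o+d*s[:,None]
def proj(cam,P,T=None):
    i=imaging.camera_info(cam); T=i['T'] if T is None else T
    K=np.array([[i['fx'],0,i['cx']],[0,i['fy'],i['cy']],[0,0,1]])
    p=(np.atleast_2d(P)-T[:3,3])@T[:3,:3]; p=p*[1,-1,-1]
    return cv2.projectPoints(p.reshape(-1,1,3),np.zeros(3),np.zeros(3),K,i['dist'])[0].reshape(-1,2)
def tri(c1,p1,c2,p2,T1=None,T2=None):
    o1,d1=ray(c1,[p1],T1); o2,d2=ray(c2,[p2],T2); d1=d1[0];d2=d2[0]
    A=np.c_[d1,-d2]; s=np.linalg.lstsq(A,o2-o1,rcond=None)[0]
    a=o1+s[0]*d1;b=o2+s[1]*d2
    return (a+b)/2,np.linalg.norm(a-b)
def wristT():
    s=r.observe(); T=np.eye(4); q=s['eef_rot']
    T[:3,:3]=R.from_quat([q[1],q[2],q[3],q[0]]).as_matrix(); T[:3,3]=s['tool_pos']
    return T@imaging.camera_info('wrist')['tool_from_camera']
def snap(n,f):
    T=wristT() if n=='wrist' else imaging.camera_info(n)['T']
    im=imaging.snapshot(n)[:,:,::-1].copy(); cv2.imwrite(f'pics/{f}.png',im); return im,T
def quad(im,lo=170,minA=300):
    m=(im.min(2)>lo).astype(np.uint8); out=[]
    for c in cv2.findContours(m,cv2.RETR_EXTERNAL,cv2.CHAIN_APPROX_NONE)[0]:
        if cv2.contourArea(c)>minA: out.append((cv2.contourArea(c),cv2.minAreaRect(c),cv2.approxPolyDP(c,0.04*cv2.arcLength(c,True),True).reshape(-1,2)))
    return out
def quat(M): q=R.from_matrix(M).as_quat(); return np.array([q[3],q[0],q[1],q[2]])
E
python3 - <<'E'
from h import *
for n,lo in (('top',190),('scene',170)):
    im=cv2.imread(f'pics/{n}0.png')
    for a,rect,q in quad(im,lo): print(n,a,np.round(rect[0],1),np.round(rect[1],1),round(rect[2],1),q.tolist()) if a<20000 else 0
im=cv2.imread('pics/top0.png'); cv2.imwrite('pics/top0z.png',cv2.resize(im[215:365,260:500],None,fx=3.3,fy=3.3,interpolation=cv2.INTER_CUBIC))
im=cv2.imread('pics/scene0.png'); cv2.imwrite('pics/scene0z.png',cv2.resize(im[200:400,150:350],None,fx=3,fy=3,interpolation=cv2.INTER_CUBIC))
E
```

```text
top 1134.0 [384.  333.1] [21.5 56.1] 86.2 [[411, 321], [356, 325], [357, 345], [411, 342]]
top 3586.5 [436.5 273.3] [49.1 76. ] 86.6 [[473, 247], [398, 252], [400, 299], [475, 295]]
top 1382.5 [308.6 262.2] [24.9 58.8] 70.0 [[332, 241], [279, 260], [285, 283], [339, 264]]
top 3360.0 [142.2 103. ] [38.8 92. ] 84.3 [[186, 80], [97, 89], [99, 126], [187, 118]]
top 511.0 [613.5  65.5] [13. 43.] 90.0 [[592, 59], [593, 72], [635, 72], [633, 60]]
top 412.0 [16.5 65.5] [13. 33.] 90.0 [[0, 59], [0, 72], [32, 71], [33, 59]]
top 530.5 [568.5  65.1] [43.4 13.5] 1.7 [[547, 59], [548, 71], [590, 72], [589, 59]]
top 523.0 [524.   64.5] [13. 44.] 90.0 [[502, 58], [503, 70], [546, 71], [544, 58]]
top 549.5 [56.5 64.5] [13. 45.] 90.0 [[34, 71], [77, 71], [79, 58], [36, 59]]
top 537.5 [478.   63.5] [13. 44.] 90.0 [[456, 57], [457, 70], [500, 70], [499, 58]]
top 537.5 [431.5  63.5] [13. 45.] 90.0 [[409, 57], [410, 69], [454, 69], [452, 57]]
top 569.5 [149.5  63.5] [13. 45.] 90.0 [[128, 57], [127, 70], [172, 67], [172, 57]]
top 537.5 [103.   63.9] [13.2 44.3] 88.6 [[125, 57], [82, 58], [81, 71], [125, 70
[... 2442 characters left out ...]
 0], [132, 12], [175, 10], [175, 0]]
top 513.0 [107.5   6. ] [12. 43.] 90.0 [[86, 3], [86, 12], [129, 11], [129, 0]]
top 546.0 [62.   6.5] [13. 44.] 90.0 [[40, 13], [80, 13], [84, 0], [42, 0]]
top 524.5 [19.5  7. ] [14. 39.] 90.0 [[0, 0], [0, 14], [38, 12], [39, 0]]
scene 4605.0 [211.8 322.3] [ 52.  112.9] 33.0 [[261, 287], [215, 272], [167, 344], [179, 368], [214, 366]]
scene 1214.0 [199.3 257.7] [21.9 62. ] 34.0 [[224, 237], [206, 230], [174, 278], [193, 286]]
scene 1441.0 [311.3 237.5] [28.3 56.3] 10.9 [[304, 210], [293, 262], [320, 266], [330, 213]]
scene 1851.0 [540.5 167.9] [45.6 69.8] 15.8 [[528, 129], [510, 192], [553, 207], [566, 140], [551, 206], [556, 155], [528, 146], [512, 192]]
```

View pics/top0z.png

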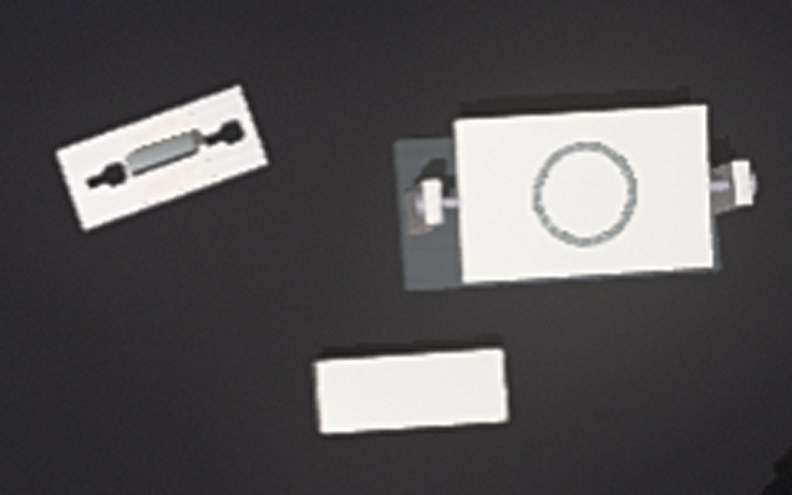

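View pics/scene0z.png

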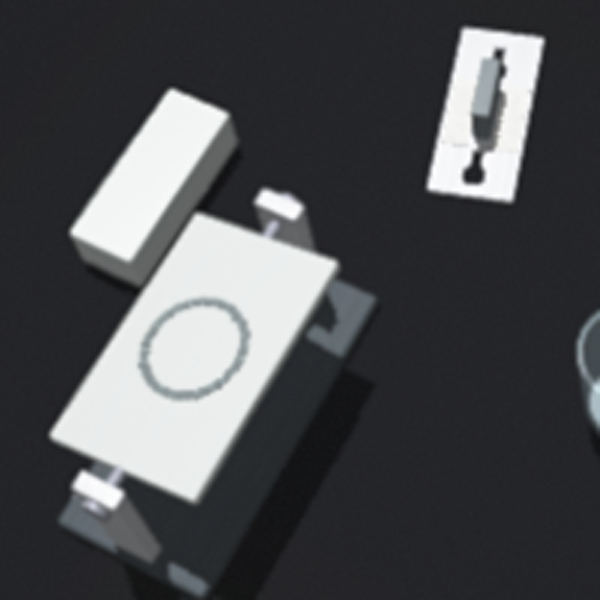

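```bash
python3 - <<'E'
from h import *
def rep(n,cam,px,z):
    P=onz(cam,px,z); c=P.mean(0); L=[np.linalg.norm(P[(i+1)%4]-P[i]) for i in range(4)]
    e=P[1]-P[0]; 
    i=int(np.argmax(L)); e=P[(i+1)%4]-P[i]; j=(i+2)%4; f=P[(j+1)%4]-P[j]; g=e-f
    print(n,cam,'c',c.round(4),'sides',np.round(L,4),'long-ax yaw',round(np.arctan2(g[1],g[0]),4))
for n,lo in (('top',150),('scene',150)):
    im=cv2.imread(f'pics/{n}0.png')
    for nm,pt,z in (('tile',(436,273) if n=='top' else (195,310),.104),('hold',(290,270) if n=='top' else (304,250),.005),('block',(384,333) if n=='top' else (200,257),.04)):
        m=(im.min(2)>lo).astype(np.uint8)
        if nm=='tile': m=cv2.morphologyEx(m,cv2.MORPH_CLOSE,np.ones((5,5))) ; m=cv2.morphologyEx(m,cv2.MORPH_OPEN,np.ones((19,19)))
        for c in cv2.findContours(m,cv2.RETR_EXTERNAL,cv2.CHAIN_APPROX_NONE)[0]:
            if cv2.pointPolygonTest(c,pt,False)>=0:
                b=cv2.boxPoints(cv2.minAreaRect(c))
                # subpixel corners: line fits per side
                c2=c.reshape(-1,2).astype(float); ap=cv2.approxPolyDP(c,0.05*cv2.arcLength(c,True),True).reshape(-1,2).astype(float)
                if len(ap)!=4: print(nm,n,'bad',ap.tolist()); ap=b
                ln=[]
                for k in range(4):
                    a,bb=ap[k],ap[(k+1)%4]; d=(bb-a)/np.linalg.norm(bb-a); t=(c2-a)@d; dist=abs((c2-a)@[-d[1],d[0]]); l=np.linalg.norm(bb-a)
                    s=c2[(t>.12*l)&(t<.88*l)&(dist<3)]
                    v=cv2.fitLine(s.astype(np.float32),cv2.DIST_HUBER,0,.01,.01).ravel(); ln.append(np.cross([v[2],v[3],1],[v[2]+v[0],v[3]+v[1],1]))
                q=[np.cross(ln[k-1],ln[k]) for k in range(4)]; q=np.array([x[:2]/x[2] for x in q])
                print(q.round(1).tolist()); rep(nm,n,q,z)
print('ring',onz('top',[[437.3,273.3]],.104), onz('scene',[[150+195/3,200+349/3]],.104))
# posts (top centres) z=.115
print('posts',onz('top',[[260+432/3.3,215+202/3.3],[260+742/3.3,215+183/3.3]],.115),onz('scene',[[150+279/3,200+205/3],[150+98/3,200+491/3]],.115))
print('win',onz('top',[[260+233/3.3,215+131/3.3],[260+117/3.3,215+173/3.3]],.003))
print('fin',onz('top',[[260+165/3.3,215+147/3.3]],.039))
print('block tri',[tri('top',a,'scene',b) for a,b in (((411.5,321),(206,230)),((411,342),(174,278)),((357,345),(193,286)),((356,325),(226,238)))])
print('beaker',onz('top',[[374,188]],0),'flask',onz('top',[[197,208]],0))
E
```

```text
[[472.8, 247.1], [399.0, 251.4], [399.0, 299.9], [474.5, 295.2]]
tile top c [ 0.4798 -0.1339  0.104 ] sides [0.166  0.1073 0.1676 0.1071] long-ax yaw -1.5171
[[331.9, 241.2], [276.9, 260.6], [285.4, 283.6], [340.2, 263.9]]
hold top c [0.5168 0.1504 0.005 ] sides [0.1394 0.0588 0.1385 0.0582] long-ax yaw 1.9115
[[411.4, 320.6], [355.5, 324.7], [357.3, 345.5], [413.3, 341.3]]
block top c [ 0.3492 -0.0233  0.04  ] sides [0.1288 0.047  0.1286 0.0472] long-ax yaw 1.6361
[[262.2, 284.4], [212.6, 273.9], [165.5, 348.3], [217.0, 362.2]]
tile scene c [ 0.4799 -0.136   0.104 ] sides [0.0981 0.1646 0.0976 0.1668] long-ax yaw 1.6452
[[304.2, 209.3], [292.3, 262.1], [319.8, 266.6], [330.2, 212.5]]
hold scene c [0.5161 0.1487 0.005 ] sides [0.1382 0.0593 0.1403 0.0592] long-ax yaw 1.9144
[[225.8, 237.6], [206.2, 229.7], [173.0, 276.9], [192.4, 287.3]]
block scene c [ 0.3493 -0.0251  0.04  ] sides [0.0486 0.1268 0.0492 0.1303] long-ax yaw 1.6284
ring [[ 0.47959649 -0.13579362  0.104     ]] [[ 0.48078198 -0.13647544  0.104     ]]
posts [[ 0.47278142 -0.03122177  0.115     ]
 [ 0.48421034 -0.23913924  0.115     ]] [[ 0.47526007 -0.03307018  0.115     ]
 [ 0.48705794 -0.24030484  0.115     ]]
win [[0.53495437 0.09784701 0.003     ]
 [0.50468746 0.18195376 0.003     ]]
fin [[0.51920406 0.14663213 0.039     ]]
block tri [(array([ 0.39069841, -0.04544069,  0.19506717]), np.float64(0.0430542587204293)), (array([ 0.32719923, -0.08642912,  0.02958383]), np.float64(0.0027287236433831447)), (array([ 0.29542805,  0.00163354, -0.16618442]), np.float64(0.06297977337956485)), (array([0.36830522, 0.04176341, 0.03576375]), np.float64(0.001223115488051123))]
beaker [[ 0.69974782 -0.00982916  0.        ]] flask [[0.65100403 0.42200397 0.        ]]
```

Tile centre is about (0.480, -0.136), with a stand yaw of about 0.055 rad. The post spacing measures 0.208 m, as it must be. The holder is at (0.517, 0.149) with a yaw of about 1.913, and its window spacing measures 89 mm, which agrees with the given sizes. Next I'll check reachability, then push the tile.

```bash
cat >> h.py <<'E'
C=np.array([.4800,-.1357,.100]); YAW=.055
X=np.array([np.cos(YAW),np.sin(YAW),0]); Y=np.array([-np.sin(YAW),np.cos(YAW),0]); Z=np.array([0,0,1.])
def down(yaw): # tool x along yaw, z down
    x=np.array([np.cos(yaw),np.sin(yaw),0]); z=-Z; return quat(np.c_[x,np.cross(z,x),z])
def P(x,z,y=0): # tip at stand coords (x, abs z) -> TCP pos
    return C*[1,1,0]+X*x+Y*y+Z*(z+.011)
def corner1(th,d=.045): # ring face, -x edge
    return np.array([-d*np.cos(th)-.004*np.sin(th), .1-d*np.sin(th)+.004*np.cos(th)])
def corner2(th,d=.043):
    return np.array([d*np.cos(th)+.004*np.sin(th), .1+d*np.sin(th)-.004*np.cos(th)])
E
python3 - <<'E'
from h import *
for k in (0,np.pi):
    q=down(YAW+k)
    for p in [P(-.055,.125),P(-.045,.104),P(-.033,.061),P(-.04,.19),P(.045,.19),P(.045,.13),P(-.033,.106),P(-.02,.2)]:
        j=r.solve_ik(p,q); print(k,p.round(3),None if j is None else np.round(j,2))
for y in (1.913,1.913-np.pi):
    for p in ([.517,.149,.02],[.517,.149,.2],[.48,-.136,.2]): 
        j=r.solve_ik(p,down(y if p[1]>0 else y-.287)); print(y,None if j is None else np.round(j,2))
E
```

```text
0 [ 0.425 -0.139  0.136] [ 0.39  0.21 -0.24  2.14  0.07  0.8  -1.41]
0 [ 0.435 -0.138  0.115] [ 0.37  0.25 -0.22  2.14  0.08  0.76 -1.42]
0 [ 0.447 -0.138  0.072] [ 0.33  0.34 -0.19  2.15  0.1   0.66 -1.45]
0 [ 0.44  -0.138  0.201] [ 0.4   0.14 -0.26  2.04  0.04  0.96 -1.39]
0 [ 0.525 -0.133  0.201] [ 0.32  0.28 -0.23  1.87  0.07  1.   -1.45]
0 [ 0.525 -0.133  0.141] [ 0.31  0.34 -0.21  1.93  0.09  0.88 -1.47]
0 [ 0.447 -0.138  0.117] [ 0.36  0.27 -0.22  2.11  0.08  0.77 -1.43]
0 [ 0.46  -0.137  0.211] [ 0.39  0.16 -0.25  1.99  0.05  0.99 -1.41]
3.141592653589793 [ 0.425 -0.139  0.136] [ 0.81  0.27 -0.72  2.11  0.24  0.84  1.57]
3.141592653589793 [ 0.435 -0.138  0.115] [ 0.79  0.32 -0.72  2.11  0.29  0.8   1.52]
3.141592653589793 [ 0.447 -0.138  0.072] [ 0.74  0.41 -0.69  2.12  0.39  0.73  1.43]
3.141592653589793 [ 0.44  -0.138  0.201] [ 0.81  0.2  -0.71  2.02  0.15  0.98  1.65]
3.141592653589793 [ 0.525 -0.133  0.201] [ 0.72  0.35 -0.72  1.84  0.26  1.05  1.52]
3.141592653589793 [ 0.525 -0.133  0.141] [ 0.69  0.42 -0.7   1.9   0.33  0.93  1.46]
3.141592653589793 [ 0.447 -0.138  0.117] [ 0.78  0.34 -0.72  2.09  0.3   0.82  1.51]
3.141592653589793 [ 0.46  -0.137  0.211] [ 0.79  0.22 -0.71  1.96  0.17  1.02  1.63]
1.913 [ 0.09  0.59 -0.62  1.99  0.52  0.72 -0.51]
1.913 [ 0.33  0.39 -0.9   1.85  0.35  1.07 -0.37]
1.913 [ 0.57  0.23 -0.49  1.95  0.13  0.99  0.08]
-1.228592653589793 [-1.14  0.82  1.05  2.07 -0.98  0.87 -2.29]
-1.228592653589793 [-1.31  0.56  1.29  1.94 -0.61  1.11 -2.57]
-1.228592653589793 [ 0.13  0.19  0.02  1.98 -0.01  0.97 -2.93]
```

```bash
python3 - <<'E'
from h import *
q=down(YAW)
r.command_gripper(0.0,10)
r.reach(P(-.05,.17),q); print(r.observe()['t'])
c=r.servo_line(P(-.05,.108),velocity=.1)
f0=r.observe()['ft_force']
c=r.servo_line(P(-.05,.095),velocity=.02,contact_N=3); s=r.observe(); print(c,s['tool_pos'][2]-.011,s['ft_force']-f0,s['t'])
snap('scene','s1'); snap('wrist','w1')
E
```

```text
3.3667
False 0.0950196166628624 [ 0.6729725  -0.53978135  1.52908779] 4.9333
```

View pics/s1.png

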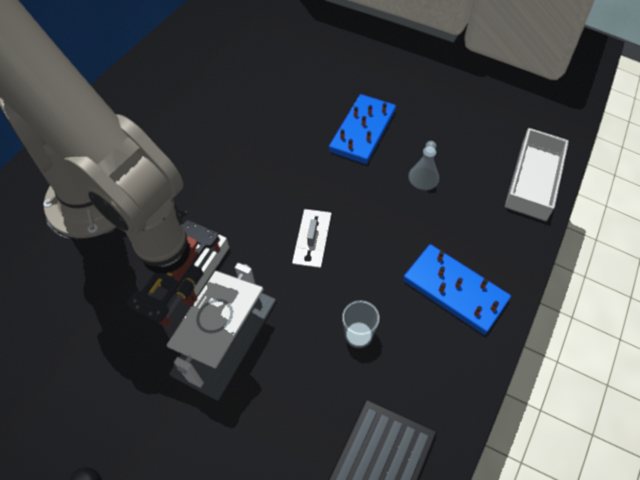

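The gripper is over the near edge of the tile, about (190,290), and the edge is starting to dip. I'll carry on along the arc.

```bash
python3 - <<'E'
from h import *
f0=r.observe()['ft_force']
for a in (15,27,39,51,63):
    c=corner1(np.radians(a)); r.servo_line(P(c[0]-.010,c[1]),velocity=.05); s=r.observe(); print(a,(s['ft_force']-f0).round(1),s['t'])
snap('scene','s2')
r.servo_line(P(-.045,.19),velocity=.2); snap('wrist','w2'); print(r.observe()['t'])
E
```

```text
15 [-0.1  0.6  0.2] 5.2917
27 [ 0.2 -0.2  0.3] 5.6333
39 [-0.6 -0.4  0.2] 5.975
51 [-0.5  0.5  1.5] 6.3167
63 [-5.4 -1.   2.3] 6.6583
7.55
```

View pics/s2.png

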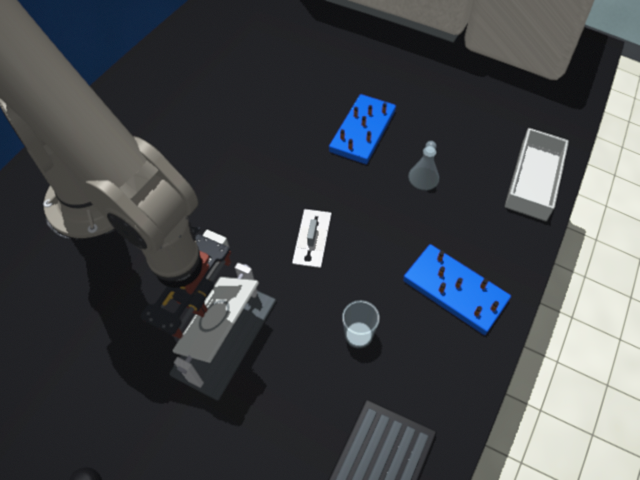

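View pics/w2.png

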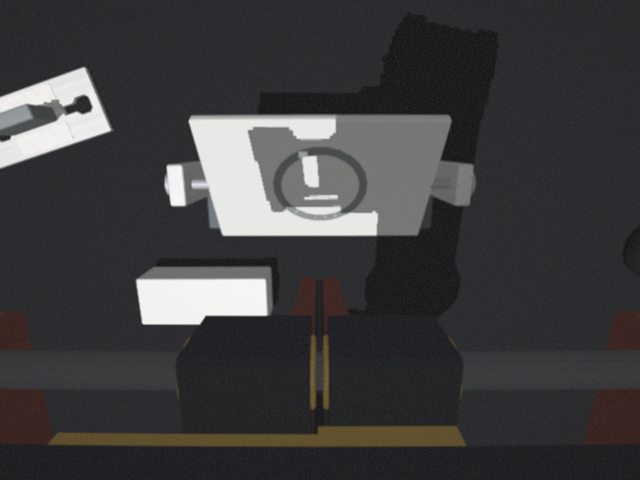

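The wrist view shows the tile tilted, its far edge at row 117 and its near edge at row 235. I'll compute the angle from both.

```bash
python3 - <<'E'
from h import *
T=wristT()
for a in range(30,80,5):
    t=np.radians(a); far=C+X*.055*np.cos(t)+Z*.055*np.sin(t); near=2*C-far
    n=-X*np.sin(t)+Z*np.cos(t)
    print(a,proj('wrist',[far+.004*n+.085*Y,far+.004*n-.085*Y,near+.004*n+.085*Y,near+.004*n-.085*Y],T).round(0).tolist())
E
```

```text
30 [[188.0, 114.0], [453.0, 115.0], [221.0, 238.0], [420.0, 238.0]]
35 [[187.0, 119.0], [455.0, 119.0], [222.0, 234.0], [419.0, 234.0]]
40 [[185.0, 124.0], [457.0, 124.0], [223.0, 230.0], [418.0, 230.0]]
45 [[184.0, 129.0], [458.0, 129.0], [224.0, 226.0], [417.0, 226.0]]
50 [[182.0, 135.0], [459.0, 136.0], [225.0, 221.0], [416.0, 221.0]]
55 [[181.0, 142.0], [460.0, 142.0], [225.0, 217.0], [415.0, 217.0]]
60 [[181.0, 149.0], [461.0, 149.0], [226.0, 212.0], [415.0, 212.0]]
65 [[180.0, 157.0], [461.0, 157.0], [226.0, 207.0], [415.0, 207.0]]
70 [[180.0, 165.0], [462.0, 165.0], [226.0, 202.0], [414.0, 202.0]]
75 [[180.0, 173.0], [461.0, 173.0], [227.0, 197.0], [414.0, 197.0]]
```

```bash
python3 - <<'E'
from h import *
for a in (30,40,50,60,70):
    t=np.radians(a); far=C+X*.055*np.cos(t)+Z*.055*np.sin(t); near=2*C-far
    n=-X*np.sin(t)+Z*np.cos(t)
    print(a,proj('scene',[far+.004*n+.085*Y,far+.004*n-.085*Y,near+.004*n+.085*Y,near+.004*n-.085*Y]).round(0).tolist())
im=cv2.imread('pics/s2.png'); cv2.imwrite('pics/s2z.png',cv2.resize(im[210:410,140:340],None,fx=3,fy=3))
snap('scene','s3');im=cv2.imread('pics/s3.png'); cv2.imwrite('pics/s3z.png',cv2.resize(im[210:410,140:340],None,fx=3,fy=3))
E
```

```text
30 [[258.0, 281.0], [209.0, 362.0], [219.0, 275.0], [170.0, 349.0]]
40 [[255.0, 278.0], [205.0, 359.0], [222.0, 278.0], [174.0, 352.0]]
50 [[251.0, 275.0], [200.0, 356.0], [225.0, 281.0], [178.0, 355.0]]
60 [[246.0, 272.0], [196.0, 352.0], [229.0, 284.0], [182.0, 358.0]]
70 [[242.0, 269.0], [191.0, 349.0], [233.0, 287.0], [186.0, 361.0]]
```

View pics/s2z.png

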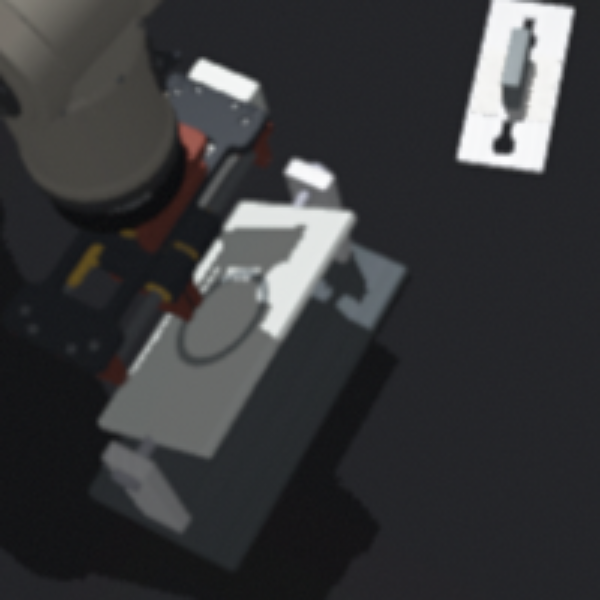

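View pics/s3z.png

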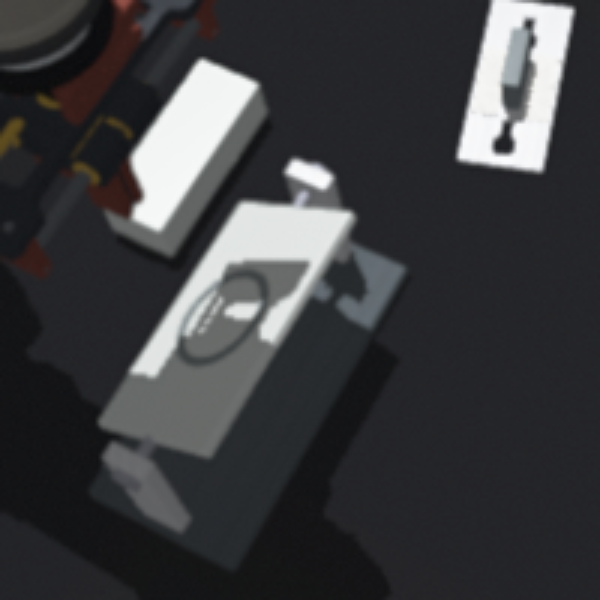

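View pics/w1.png

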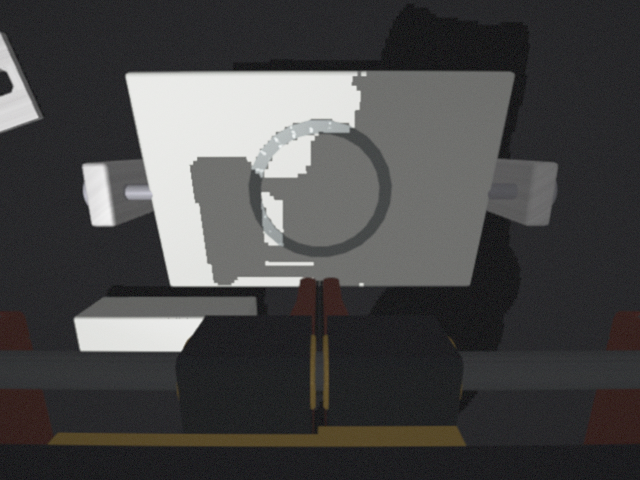

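```bash
python3 - <<'E'
from h import *
s=r.observe(); print(s['tool_pos'],P(-.045,.19),s['eef_rot'],down(YAW),s['ft_force'])
E
```

```text
[ 0.43437596 -0.13788371  0.19962741] [ 0.43506805 -0.13817375  0.201     ] [-3.98308486e-04  9.99617631e-01  2.76277233e-02 -1.06856907e-03] [0.         0.9996219  0.02749653 0.        ] [-0.07917836  0.49014429 -0.99729522]
```

```bash
python3 - <<'E'
from h import *
Tc=imaging.camera_info('wrist')['tool_from_camera']
for x in (-.01,0,.005,.01): print(x,proj('wrist',[[x,0,.011],[x,.0135,.011],[x,0,0]],Tc).round(1).tolist())
E
```

```text
-0.01 [[320.2, 297.0], [344.4, 297.0], [320.3, 305.3]]
0 [[320.3, 280.1], [344.8, 280.2], [320.3, 287.6]]
0.005 [[320.3, 271.5], [344.9, 271.5], [320.3, 278.5]]
0.01 [[320.3, 262.8], [345.1, 262.8], [320.3, 269.4]]
```

The visible front edge of the fingertip projects to tool x ≈ 0, so the tips are narrower than I assumed and slid off the edge with the tile at about 34°. I'll redo the arc with the corner at the TCP.

```bash
python3 - <<'E'
from h import *
c=corner1(np.radians(28),.043); r.servo_line(P(c[0]-.001,c[1]+.012),velocity=.2)
f0=r.observe()['ft_force']
for a in (34,42,50,58):
    c=corner1(np.radians(a),.043); r.servo_line(P(c[0]-.001,c[1]),velocity=.05); s=r.observe(); print(a,(s['ft_force']-f0).round(1),(s['tool_pos']-P(c[0]-.001,c[1])).round(4),s['t'])
snap('scene','s4')
r.servo_line(P(-.06,.13),velocity=.2); r.servo_line(P(-.04,.2),velocity=.25);snap('wrist','w4'); print(r.observe()['t'])
T=wristT()
for a in (50,55,60):
    t=np.radians(a); far=C+X*.055*np.cos(t)+Z*.055*np.sin(t); near=2*C-far
    n=-X*np.sin(t)+Z*np.cos(t)
    print(a,proj('wrist',[far+.004*n+.085*Y,far+.004*n-.085*Y,near+.004*n+.085*Y,near+.004*n-.085*Y],T).round(0).tolist())
E
```

```text
34 [ 0.3 -1.  -0.5] [-0.0001  0.     -0.0001] 8.7
42 [-0.8  0.7 -0.4] [ 0.0001  0.0001 -0.0002] 8.9667
50 [ 0.3 -0.2 -0.6] [ 0.0001  0.0001 -0.0002] 9.2333
58 [-3.8 -0.5  3.1] [-0.0007 -0.0002 -0.0003] 9.5
10.55
50 [[189.0, 144.0], [453.0, 144.0], [228.0, 225.0], [413.0, 225.0]]
55 [[188.0, 150.0], [454.0, 151.0], [228.0, 220.0], [412.0, 220.0]]
60 [[187.0, 157.0], [454.0, 157.0], [229.0, 215.0], [412.0, 215.0]]
```

View pics/w4.png

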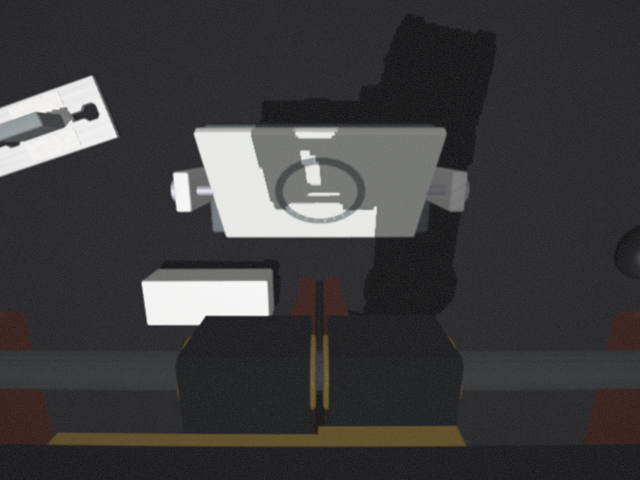

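The tile is only at about 38°, and the forces came late, as if the fingertips end short of where I reckon. I'll check where the fingertip really is against the s3 and w1 pictures.

```bash
python3 - <<'E'
from h import *
# s3 pose
T=np.array([.4344,-.1379,.1996])
for dz in (.011,0,-.01,-.02): print(dz,(( proj('scene',[T-Z*dz+X*s*.01 for s in (-1,0,1)])-[140,210])*3).round(0).tolist())
# w1 tile angle
TT=np.eye(4); TT[:3,:3]=R.from_quat([0.9996219,0.0274965,0,0]).as_matrix(); TT[:3,3]=P(-.05,.095); TT=TT@imaging.camera_info('wrist')['tool_from_camera']
for a in (0,7,13):
    t=np.radians(a); far=C+X*.055*np.cos(t)+Z*.055*np.sin(t); near=2*C-far
    n=-X*np.sin(t)+Z*np.cos(t)
    print(a,proj('wrist',[far+.004*n+.085*Y,far+.004*n-.085*Y,near+.004*n+.085*Y,near+.004*n-.085*Y],TT).round(0).tolist())
im,_=snap('scene','s5'); cv2.imwrite('pics/s5z.png',cv2.resize(im[220:340,120:240],None,fx=5,fy=5,interpolation=cv2.INTER_CUBIC))
t=r.observe()['tool_pos']
for dz in (.011,0,-.01,-.02): print(dz,(( proj('scene',[t-Z*dz+X*s*.01 for s in (-1,0,1)])-[120,220])*5).round(0).tolist())
E
```

```text
0.011 [[116.0, 216.0], [130.0, 223.0], [145.0, 230.0]]
0 [[111.0, 207.0], [126.0, 214.0], [140.0, 221.0]]
-0.01 [[107.0, 198.0], [121.0, 205.0], [136.0, 212.0]]
-0.02 [[102.0, 190.0], [117.0, 197.0], [132.0, 204.0]]
0 [[134.0, 70.0], [507.0, 70.0], [161.0, 295.0], [480.0, 295.0]]
7 [[127.0, 69.0], [514.0, 69.0], [166.0, 290.0], [475.0, 290.0]]
13 [[121.0, 70.0], [521.0, 70.0], [170.0, 285.0], [471.0, 285.0]]
0.011 [[297.0, 302.0], [322.0, 313.0], [346.0, 325.0]]
0 [[290.0, 286.0], [314.0, 298.0], [339.0, 310.0]]
-0.01 [[282.0, 272.0], [307.0, 284.0], [332.0, 296.0]]
-0.02 [[275.0, 258.0], [300.0, 269.0], [325.0, 281.0]]
```

View pics/s5z.png

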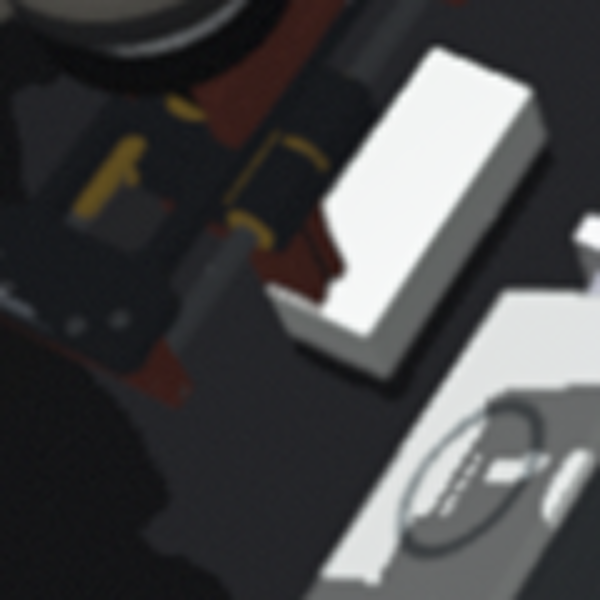

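```bash
python3 - <<'E'
import cv2,numpy as np
a=cv2.imread('pics/w1.png')[255:345,260:380]; a=cv2.resize(np.clip(a.astype(float)*2.2,0,255).astype(np.uint8),None,fx=5,fy=5,interpolation=cv2.INTER_CUBIC)
cv2.imwrite('pics/w1z.png',a)
a=cv2.imread('pics/w0.png') if 0 else cv2.imread('pics/wrist0.png')[255:405,180:460]; cv2.imwrite('pics/wr0z.png',cv2.resize(a,None,fx=2.8,fy=2.8,interpolation=cv2.INTER_CUBIC))
E
```

```text
(no output)
```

View pics/w1z.png

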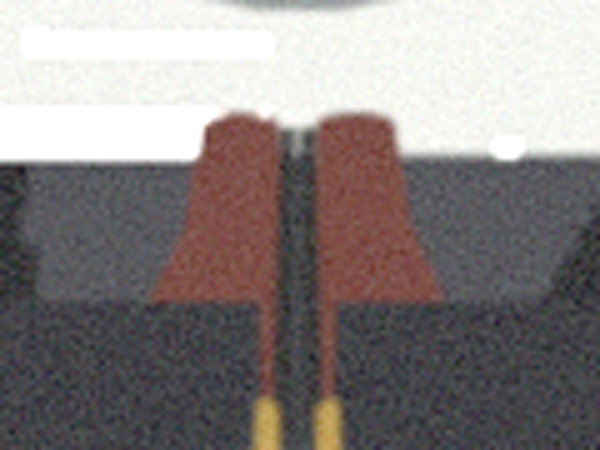

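View pics/wr0z.png

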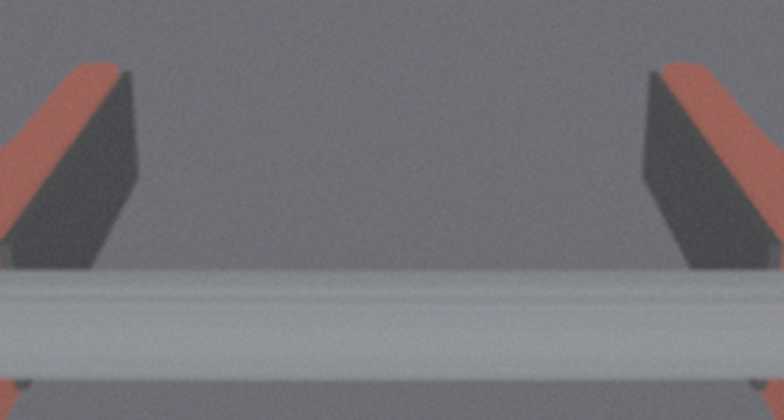

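```bash
cat >> h.py <<'E'
def pnp(obj,px):
    i=imaging.camera_info('wrist'); K=np.array([[i['fx'],0,i['cx']],[0,i['fy'],i['cy']],[0,0,1]])
    ok,rv,tv=cv2.solvePnP(np.array(obj,float),np.array(px,float),K,i['dist'])
    e=np.abs(cv2.projectPoints(np.array(obj,float),rv,tv,K,i['dist'])[0].reshape(-1,2)-px).max()
    F=np.diag([1.,-1,-1]); return F@cv2.Rodrigues(rv)[0],F@tv.ravel(),e
E
python3 - <<'E'
from h import *
obj=[[.055,.085,.004],[.055,-.085,.004],[-.055,.085,.004],[-.055,-.085,.004]]
for nm,tcp,px in (('w1',P(-.05,.095),[(127,73),(514,73),(170,286),(471,286)]),('w2',np.array([.4344,-.1379,.1996]),[(189,118),(450,117),(221,236),(420,235)]),('w4',P(-.04,.2),[(194,129),(446,128),(228,237),(415,237)])):
    TT=np.eye(4); TT[:3,:3]=R.from_quat([0.9996219,0.0274965,0,0]).as_matrix(); TT[:3,3]=tcp; TT=TT@imaging.camera_info('wrist')['tool_from_camera']
    M,t,e=pnp(obj,px); c=TT[:3,:3]@t+TT[:3,3]; n=TT[:3,:3]@M[:,2]
    print(nm,c.round(4),'angle',np.degrees(np.arctan2(-n[0],n[2])).round(1),'err',round(e,1))
E
python3 - <<'E'
import cv2
a=cv2.imread('pics/w4.png')[100:260,160:480]; cv2.imwrite('pics/w4z.png',cv2.resize(a,None,fx=2.5,fy=2.5,interpolation=cv2.INTER_CUBIC))
E
```

```text
w1 [ 0.4793 -0.1358  0.0968] angle 10.5 err 0.9
w2 [ 0.4796 -0.1352  0.0962] angle 32.0 err 1.7
w4 [ 0.4802 -0.1359  0.0971] angle 34.6 err 0.5
```

View pics/w4z.png

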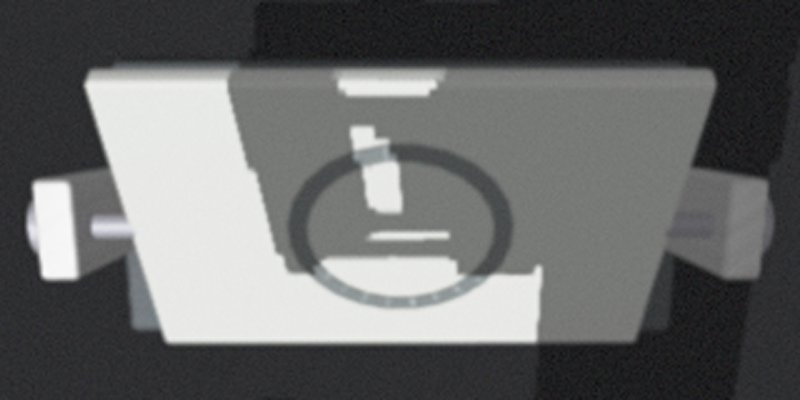

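```bash
python3 - <<'E'
from h import *
im=cv2.imread('pics/s4.png')[240:360,150:280]; a=cv2.resize(np.clip(im.astype(float)*1.6,0,255).astype(np.uint8),None,fx=5,fy=5,interpolation=cv2.INTER_CUBIC)
c=corner1(np.radians(58),.043); t=P(c[0]-.001,c[1])
for dz,col in ((.011,(0,0,255)),(-.016,(0,255,0)),(-.06,(255,0,0))):
    for s in (-1,0,1):
        p=((proj('scene',[t-Z*dz+X*s*.01])[0]-[150,240])*5+2); cv2.circle(a,tuple(int(v) for v in p),4,col,-1)
cv2.imwrite('pics/s4z.png',a)
E
```

```text
(no output)
```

View pics/s4z.png

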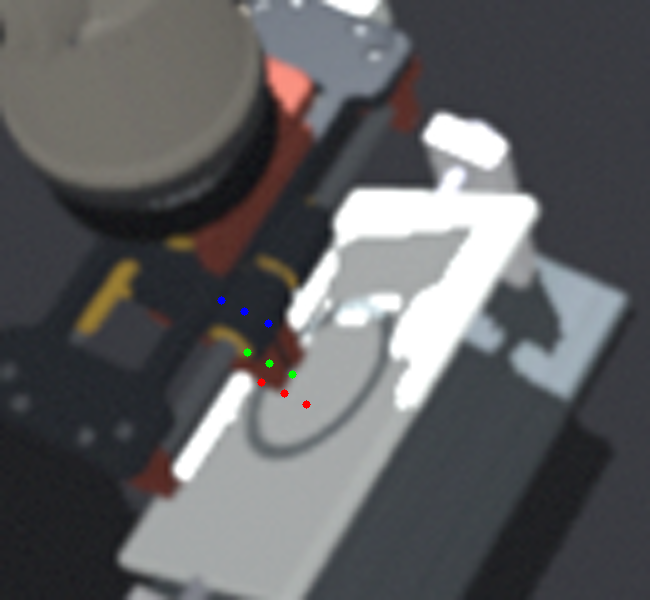

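This brightened view settles it. The real fingertip (the red finger ends at the green marks) is about 27 mm short of TCP+11 mm, which agrees with the contact evidence. The tile also started about 10° off level, which explains its short sides in the first pictures. I'll use an empirical tip offset of TCP −16 mm.

```bash
cat >> h.py <<'E'
TIP=-.016
def P(x,z,y=0): return C*[1,1,0]+X*x+Y*y+Z*(z+TIP)
E
python3 - <<'E'
from h import *
r.servo_line(P(-.054,.11),velocity=.25)
f0=r.observe()['ft_force']
for a in (34,42,50):
    c=corner1(np.radians(a)); r.servo_line(P(c[0]-.010,c[1]),velocity=.05); s=r.observe(); print(a,(s['ft_force']-f0).round(1),s['tool_pos'].round(3),s['t'])
snap('scene','s6')
r.servo_line(P(-.06,.18),velocity=.25);snap('wrist','w6'); print(r.observe()['t'])
im=cv2.imread('pics/s6.png')[240:360,150:280]; cv2.imwrite('pics/s6z.png',cv2.resize(np.clip(im.astype(float)*1.6,0,255).astype(np.uint8),None,fx=5,fy=5))
E
```

```text
34 [-1.1 -0.1  0.1] [ 0.431 -0.138  0.062] 12.0167
42 [-0.6  0.2  0.5] [ 0.434 -0.138  0.057] 12.2917
50 [-0.2 -0.5  0.3] [ 0.438 -0.138  0.052] 12.5667
13.2667
```

View pics/s6z.png

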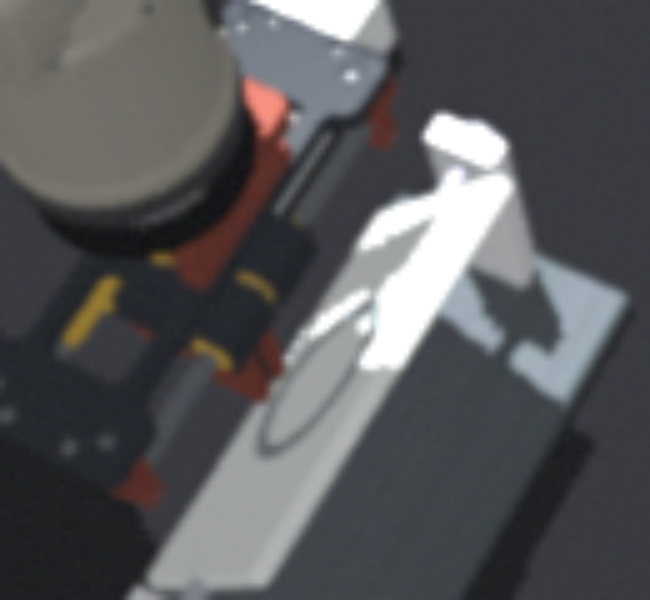

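View pics/w6.png

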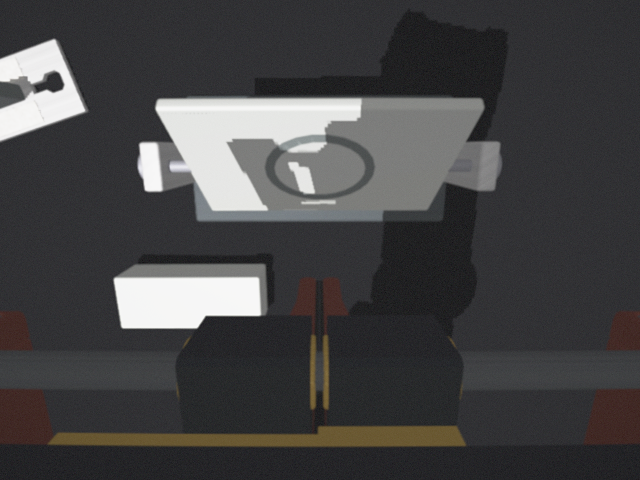

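The tile is at about 50° as planned: in the wrist view its far edge is at row 98 and its near edge at row 210. Now I'll go over it and push the top edge towards the robot.

```bash
python3 - <<'E'
from h import *
r.servo_line(P(.06,.19),velocity=.3)
r.servo_line(P(.06,.122),velocity=.2)
f0=r.observe()['ft_force']
def go(x,z,v=.06):
    r.servo_line(P(x,z),velocity=v); s=r.observe(); print(round(x,3),round(z,3),(s['ft_force']-f0).round(1),s['t'])
go(.035,.126);go(.014,.141)
snap('scene','s7')
for a in (105,120,135,150,162):
    c=corner2(np.radians(a)); go(c[0]+.01,c[1])
snap('scene','s8')
for n in ('s7','s8'):
    im=cv2.imread(f'pics/{n}.png')[220:370,130:290]; cv2.imwrite(f'pics/{n}z.png',cv2.resize(np.clip(im.astype(float)*1.5,0,255).astype(np.uint8),None,fx=4,fy=4))
E
```

```text
0.035 0.126 [7.  1.9 4.5] 14.8833
0.014 0.141 [ 1.9  0.9 -0.2] 15.4667
0.003 0.143 [ 2.6  2.  -0.7] 15.8583
-0.008 0.139 [ 2.4  1.2 -1.2] 16.2
-0.018 0.133 [1.8 1.1 1.4] 16.5417
-0.025 0.125 [ 0.5  0.8 -0.6] 16.8833
-0.03 0.117 [0.7 1.6 0.2] 17.1833
```

View pics/s7z.png

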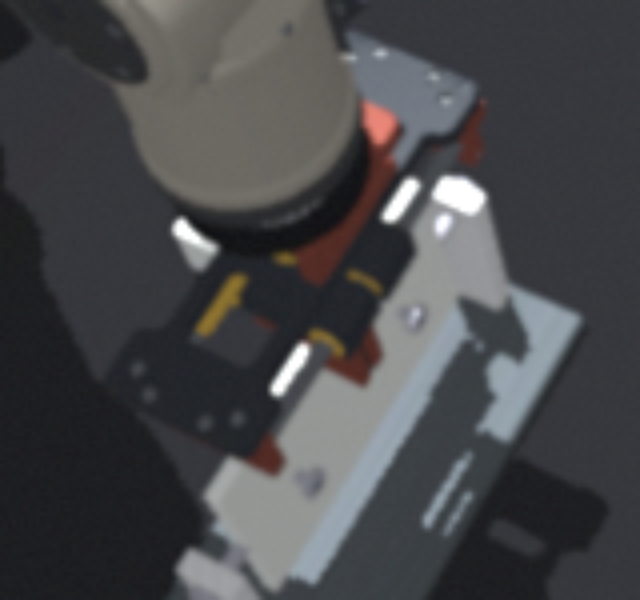

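View pics/s8z.png

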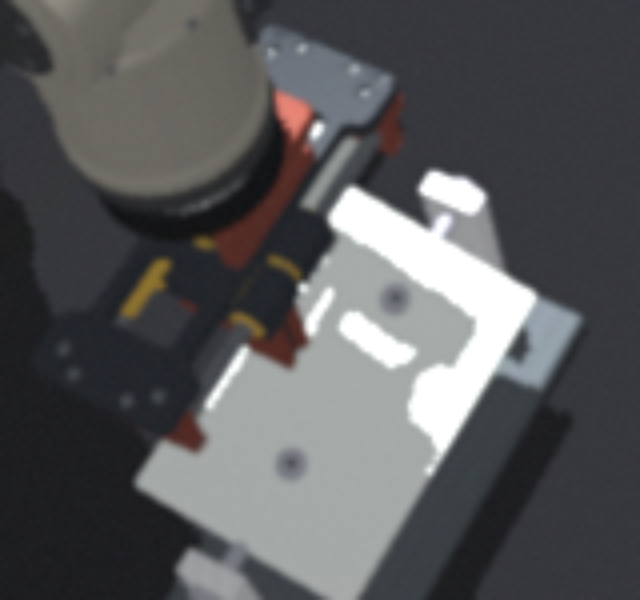

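The screw face is up and nearly level. Now a gentle final push with contact stop.

```bash
python3 - <<'E'
from h import *
f0=r.observe()['ft_force']
c=corner2(np.radians(172)); 
k=r.servo_line(P(c[0]+.01,c[1]),velocity=.03,contact_N=7); s=r.observe(); print(k,s['tool_pos'][2]-TIP,(s['ft_force']-f0).round(1))
if not k:
    c=corner2(np.pi); 
    k=r.servo_line(P(c[0]+.01,c[1]-.002),velocity=.012,contact_N=5); s=r.observe(); print(k,s['tool_pos'][2]-TIP,(s['ft_force']-f0).round(1),s['t'])
r.servo_line(P(-.033,.16),velocity=.25)
# look pose: tip high above
r.servo_line(P(-.06,.25),velocity=.3)
snap('wrist','w9'); snap('scene','s9'); snap('top','t9'); print(r.observe()['t'])
E
```

```text
False 0.10978473217525946 [-0.1 -1.   0.7]
True 0.108714278130866 [-0.5 -1.5  2.1] 17.9333
18.9083
```

View pics/w9.png

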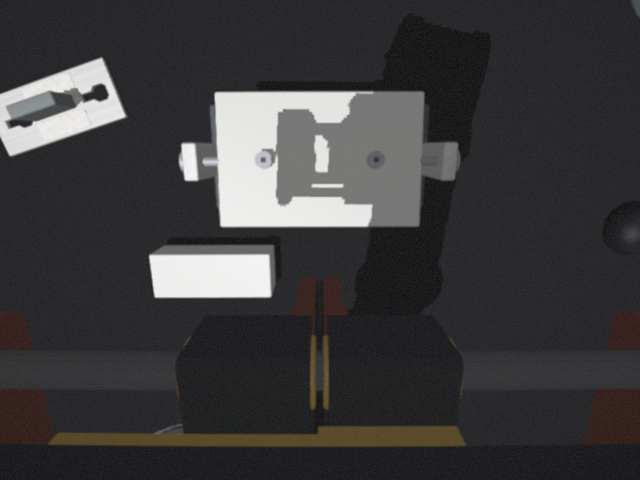

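The wrist view shows the tile at about (215–424, 92–226), with screws at (264,159) and (376,159). I'll measure its angle.

```bash
cat >> h.py <<'E'
def corners(im,seed,lo=70,k=5):
    m=((im.min(2)>lo)).astype(np.uint8); m=cv2.morphologyEx(m,cv2.MORPH_CLOSE,np.ones((k,k))); m=cv2.morphologyEx(m,cv2.MORPH_OPEN,np.ones((23,23)))
    for c in cv2.findContours(m,cv2.RETR_EXTERNAL,cv2.CHAIN_APPROX_NONE)[0]:
        if cv2.pointPolygonTest(c,seed,False)>=0:
            ap=cv2.boxPoints(cv2.minAreaRect(c)); c2=c.reshape(-1,2).astype(float); ln=[]
            hull=cv2.approxPolyDP(c,0.03*cv2.arcLength(c,True),True).reshape(-1,2).astype(float)
            if len(hull)==4: ap=hull
            for i in range(4):
                a,b=ap[i],ap[(i+1)%4]; l=np.linalg.norm(b-a); d=(b-a)/l; t=(c2-a)@d; s=c2[(t>.1*l)&(t<.9*l)&(abs((c2-a)@[-d[1],d[0]])<4)]
                v=cv2.fitLine(s.astype(np.float32),cv2.DIST_HUBER,0,.01,.01).ravel(); ln.append(np.cross([v[2],v[3],1],[v[2]+v[0],v[3]+v[1],1]))
            q=[np.cross(ln[i-1],ln[i]) for i in range(4)]; return np.array([x[:2]/x[2] for x in q])
def tile_pose(im,T,seed=(300,215)):
    q=corners(im,seed); o=[]
    top=q[np.argsort(q[:,1])]; px=np.r_[top[:2][np.argsort(top[:2,0])],top[2:][np.argsort(top[2:,0])]]
    obj=[[.055,.085,.004],[.055,-.085,.004],[-.055,.085,.004],[-.055,-.085,.004]]
    M,t,e=pnp(obj,px); c=T[:3,:3]@t+T[:3,3]; A=T[:3,:3]@M
    return px,c,np.degrees(np.arctan2(-A[:,2]@X,A[2,2])),np.arctan2(A[1,0],A[0,0]),e
E
python3 - <<'E'
from h import *
T=wristT(); im=cv2.imread('pics/w9.png')
px,c,a,y,e=tile_pose(im,T); print(px.round(1).tolist(),c.round(4),'tilt',a.round(1),'yaw',y.round(3),e.round(2))
z=cv2.resize(im[80:240,190:450],None,fx=3,fy=3,interpolation=cv2.INTER_CUBIC); cv2.imwrite('pics/w9z.png',z)
s=cv2.imread('pics/s9.png')[240:400,130:310]; cv2.imwrite('pics/s9z.png',cv2.resize(s,None,fx=4,fy=4,interpolation=cv2.INTER_CUBIC))
for t in (-5,0):
    th=np.radians(t); print(t,proj('wrist',[C+X*sx*.055*np.cos(th)+Z*(sx*.055*np.sin(th)+.004)+Y*sy*.085 for sx,sy in ((1,1),(1,-1),(-1,1),(-1,-1))],T).round(1).tolist())
print(onz('wrist',[(263.5,159.5),(375.7,159.5)],.115,T))
E
```

```text
[[178.7, 91.0], [459.1, 91.0], [183.9, 227.6], [454.1, 225.7]] [ 0.4838 -0.1343  0.1639] tilt -32.2 yaw 0.061 17.81
-5 [[213.7, 88.3], [427.7, 88.2], [220.1, 225.7], [421.1, 225.8]]
0 [[212.0, 87.0], [429.5, 87.0], [221.6, 224.8], [419.6, 224.9]]
[[ 0.47750133 -0.09064583  0.115     ]
 [ 0.48237944 -0.17907343  0.115     ]]
```

View pics/w9z.png

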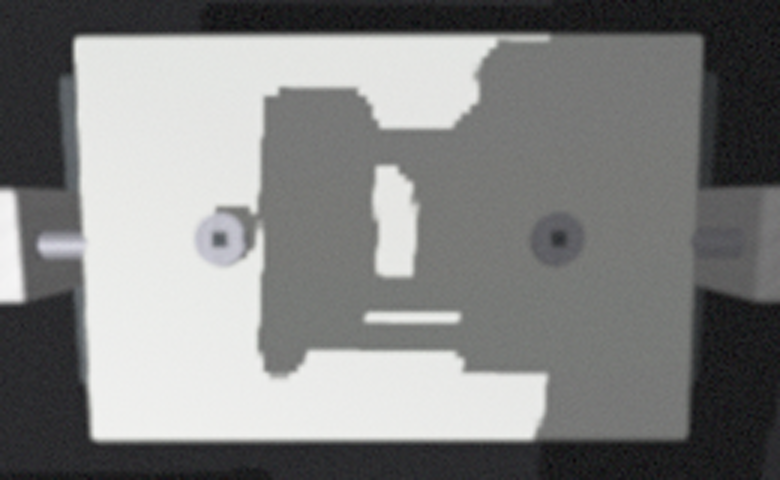

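View pics/s9z.png

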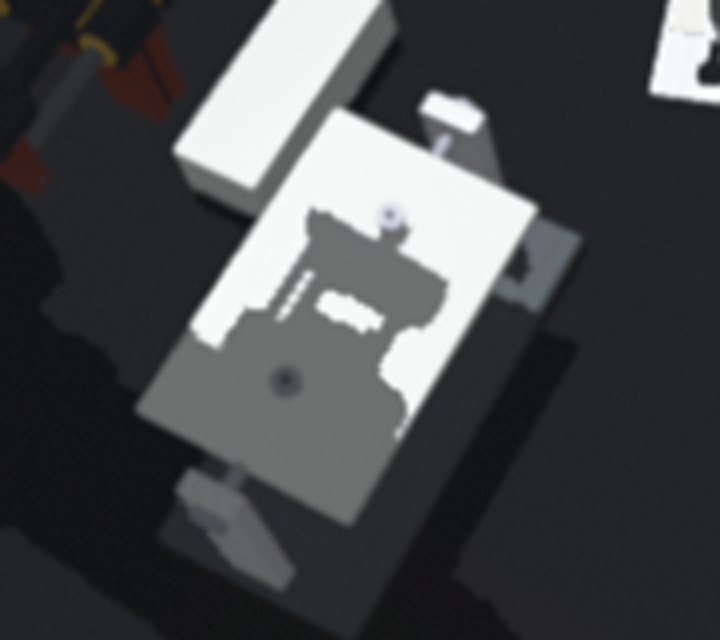

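The far-to-near edge ratio (209/199 px) shows it is still about 6–7° short of level: the 5 N threshold tripped on the friction alone. I'll repeat the push, gently and a bit further.

```bash
python3 - <<'E'
from h import *
r.servo_line(P(-.037,.12),velocity=.3)
r.wait(.1); f0=r.observe()['ft_force']
k=r.servo_line(P(-.037,.1005),velocity=.015,contact_N=9); s=r.observe(); print(k,s['tool_pos'][2]-TIP,(s['ft_force']-f0).round(1),s['t'])
r.servo_line(P(-.037,.15),velocity=.3)
r.servo_line(P(-.06,.25),velocity=.3)
im,T=snap('wrist','w10'); print(r.observe()['t'])
cv2.imwrite('pics/w10z.png',cv2.resize(im[80:240,190:450],None,fx=3,fy=3,interpolation=cv2.INTER_CUBIC))
E
```

```text
True 0.10445081107624506 [-1.3  0.7  7.2] 20.5667
21.4083
```

View pics/w10z.png

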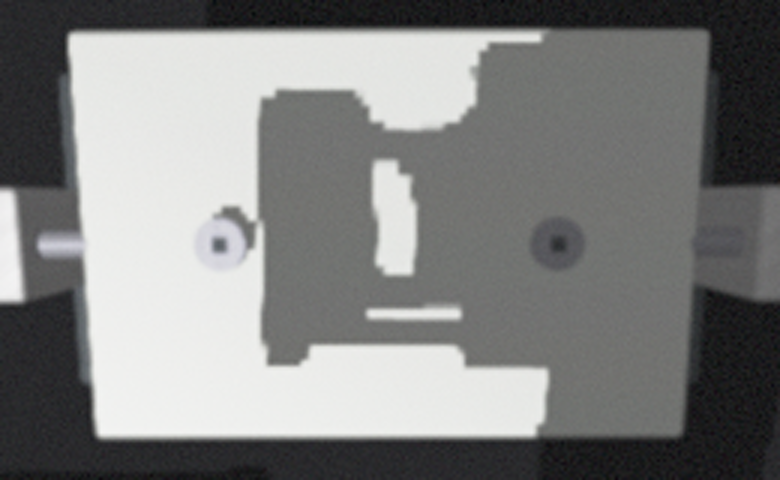

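The edge ratio is now 640/586 = 1.09, against 1.098 predicted for level, so the sign is level. Next I'll locate the screws and go to view the holder.

```bash
python3 - <<'E'
from h import *
T=wristT()
px=np.array([(69,32),(709,30),(97,437.5),(683,436)])/3+[190,80]-.33
obj=[[.055,.085,.004],[.055,-.085,.004],[-.055,.085,.004],[-.055,-.085,.004]]
M,t,e=pnp(obj,px); c=T[:3,:3]@t+T[:3,3]; A=T[:3,:3]@M
print('tile',c.round(4),'tilt',np.degrees(np.arctan2(-A[:,2]@X,A[2,2])).round(2),'yaw',np.arctan2(A[1,0],A[0,0]).round(4),'err',e.round(2))
s=np.array([(220,245),(558,244)])/3+[190,80]-.33
for z in (.115,.112):
    p=onz('wrist',s,z,T); d=p[0]-p[1]; print(z,p.round(4).tolist(),'mid',p.mean(0).round(4),'len',np.linalg.norm(d).round(4),'yaw',(np.arctan2(d[1],d[0])-np.pi/2).round(4))
r.command_gripper(1.0)
H=np.array([.5165,.1495,0]);yaw=1.913
print(T[:3,3])
# view the holder: TCP behind so camera sees it
hx=np.array([np.cos(yaw),np.sin(yaw),0])
q=down(yaw)
r.reach(H-.0*hx+Z*.16,q)
im,T=snap('wrist','w11'); s=r.observe(); print(s['t'],s['tool_pos'])
E
```

```text
tile [ 0.4785 -0.1351  0.0954] tilt -0.73 yaw 0.0573 err 0.06
0.115 [[0.476, -0.0905, 0.115], [0.4812, -0.1795, 0.115]] mid [ 0.4786 -0.135   0.115 ] len 0.0891 yaw 0.0574
0.112 [[0.4759, -0.0901, 0.112], [0.4811, -0.18, 0.112]] mid [ 0.4785 -0.135   0.112 ] len 0.09 yaw 0.0574
[ 0.49059231 -0.13458926  0.40944712]
24.025 [0.51685389 0.14780532 0.1601184 ]
```

View pics/w11.png

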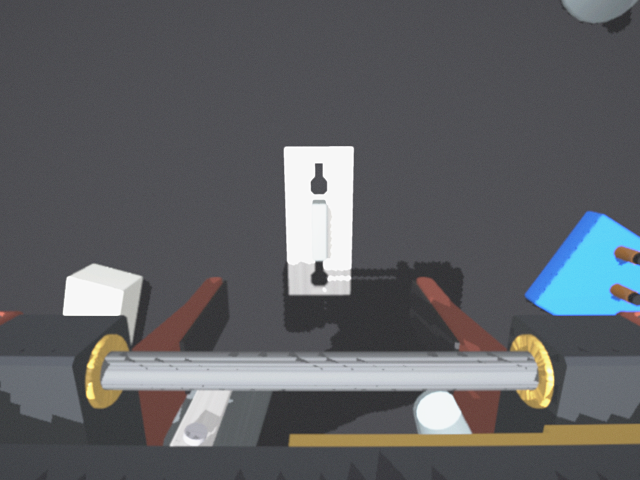

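The holder is squarely in view, with windows at (319,186) and (319,279), slots pointing up in the image (own +x), and the fin at column 319. The jaws straddle it.

```bash
python3 - <<'E'
from h import *
T=wristT(); im=cv2.imread('pics/w11.png')
g=im.max(2); sub=g[150:300,290:350]; m=((sub<80)).astype(np.uint8)
n,l,st,ce=cv2.connectedComponentsWithStats(m)
for k in range(1,n):
    if 60<st[k,4]<2000: print(st[k].tolist(),(ce[k]+[290,150]).round(1))
cv2.imwrite('pics/w11z.png',cv2.resize(im[140:305,270:370],None,fx=3.6,fy=3.6,interpolation=cv2.INTER_CUBIC))
E
```

```text
[22, 112, 15, 23, 236] [318.9 274.9]
[0, 145, 60, 5, 241] [319.6 297.5]
```

View pics/w11z.png

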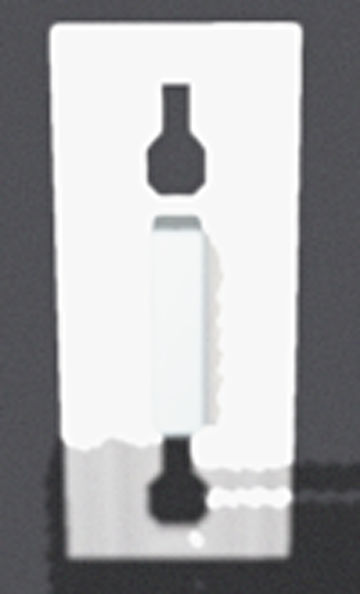

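```bash
python3 - <<'E'
from h import *
T=wristT()
f=lambda L: np.array(L)/3.6+[270,140]-.36
w=onz('wrist',f([(178.5,496),(176.5,163)]),.005,T); d=w[1]-w[0]; print('win a,b',w.round(4).tolist(),'len',np.linalg.norm(d).round(4),'yaw',np.arctan2(d[1],d[0]).round(4))
u=d/np.linalg.norm(d); print('centre from windows',(w.mean(0)+.009*u).round(4))
c=onz('wrist',f([(50,24),(302,24),(291,557),(66,557)]),.005,T); print('plate',c.mean(0).round(4),[np.linalg.norm(c[(i+1)%4]-c[i]).round(4) for i in range(4)])
e=(c[0]+c[1]-c[2]-c[3]); print('yaw',np.arctan2(e[1],e[0]).round(4))
fin=onz('wrist',f([(153,230),(202,230),(201,436),(153,436)]),.039,T); print('fin',fin.mean(0).round(4))
print(r.observe()['tool_pos'])
E
```

```text
win a,b [[0.5341, 0.1002, 0.005], [0.5041, 0.184, 0.005]] len 0.089 yaw 1.9151
centre from windows [0.5161 0.1506 0.005 ]
plate [0.5164 0.1497 0.005 ] [np.float64(0.0618), np.float64(0.1405), np.float64(0.0614), np.float64(0.1405)]
yaw 1.9138
fin [0.5164 0.1495 0.039 ]
[0.51685389 0.14780532 0.1601184 ]
```

```bash
python3 - <<'E'
from h import *
q=down(1.914); Hc=np.array([.5162,.1500,0])
r.servo_line(Hc+Z*.05,q,velocity=.2)
k=r.servo_line(Hc+Z*(.013+TIP),velocity=.1,contact_N=8); s=r.observe(); print(k,s['tool_pos'],s['t'])
r.command_gripper(0.0,25); s=r.observe(); print('open',s['opening']*88,s['t'])
snap('scene','s12'); im,_=snap('wrist','w12')
im=cv2.imread('pics/s12.png')[150:300,230:380]; cv2.imwrite('pics/s12z.png',cv2.resize(im,None,fx=4,fy=4,interpolation=cv2.INTER_CUBIC))
E
```

```text
False [ 0.5164955   0.15027929 -0.00271761] 25.4083
open 14.11867438867589 26.5333
```

View pics/s12z.png

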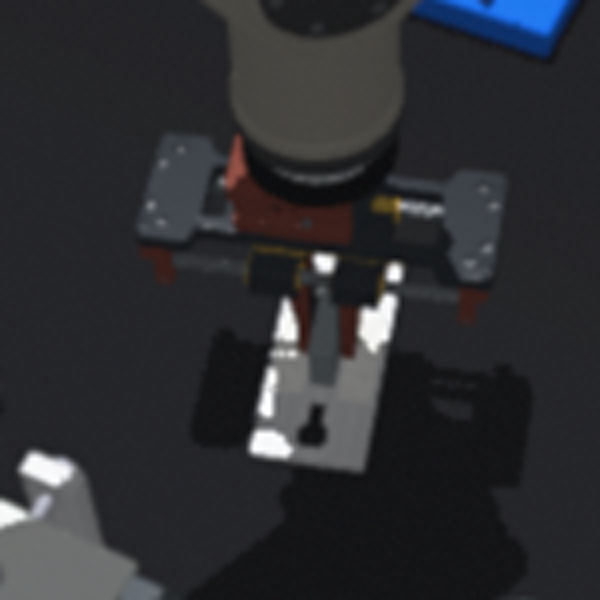

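View pics/w12.png

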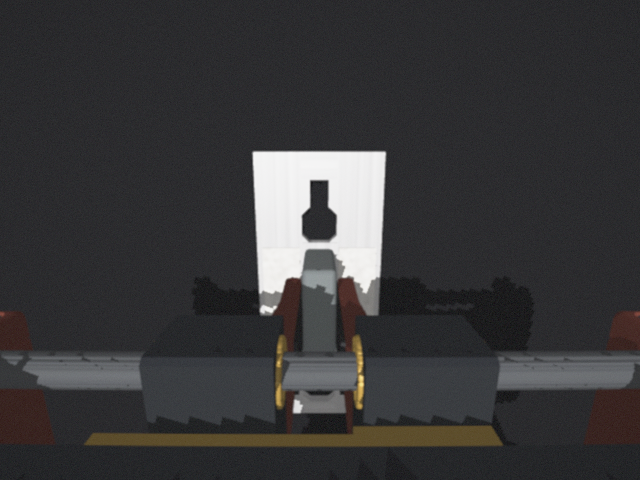

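The grip is good: 14.1 mm opening on the 14 mm fin, and window_b is visible at (319,224). I'll lift, then look at the screws in the placing orientation so camera offsets cancel.

```bash
python3 - <<'E'
from h import *
M0=np.array([.4786,-.135,0]); yw=.0574
Yd=np.array([-np.sin(yw),np.cos(yw),0])
V=M0-.135*Yd+Z*.30; q=down(yw+np.pi/2)
s=r.observe(); r.servo_line(s['tool_pos']*[1,1,0]+Z*.2,velocity=.25)
print(r.solve_ik(V,q)); 
r.reach(V,q); r.wait(.15)
im,T=snap('wrist','w13'); s=r.observe(); print(s['t'],s['tool_pos'],V,s['opening']*88)
E
```

```text
[ 0.85145665  0.25184695 -0.5513554   1.6947878   0.13875018  1.23405897
  0.32559151]
29.3833 [ 0.48679183 -0.26862785  0.29982435] [ 0.48634475 -0.26977766  0.3       ] 14.086525484377077
```

View pics/w13.png

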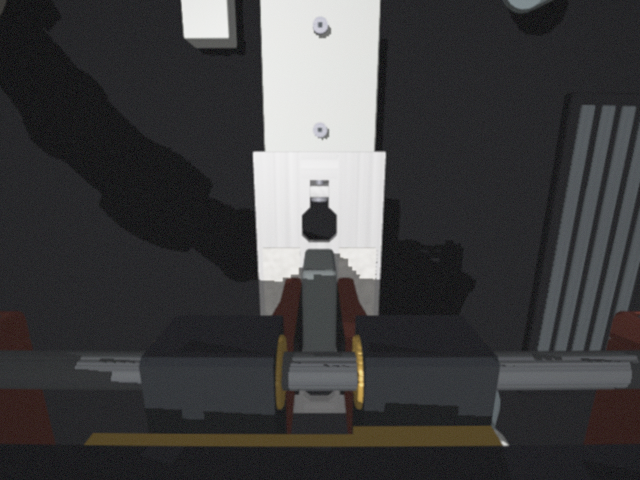

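Both screws at (320,25) and (320,130) and window_b at (319,224) are in one picture. I'll compute everything in the tool frame.

```bash
python3 - <<'E'
from h import *
im=cv2.imread('pics/w13.png')
a=cv2.resize(im[8:148,290:350],None,fx=4.2,fy=4.2,interpolation=cv2.INTER_CUBIC);b=cv2.resize(im[145:285,250:390],None,fx=4.2,fy=4.2,interpolation=cv2.INTER_CUBIC)
cv2.imwrite('pics/w13z.png',np.hstack([a[:588],b[:588,:530]]))
E
```

```text
(no output)
```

View pics/w13z.png

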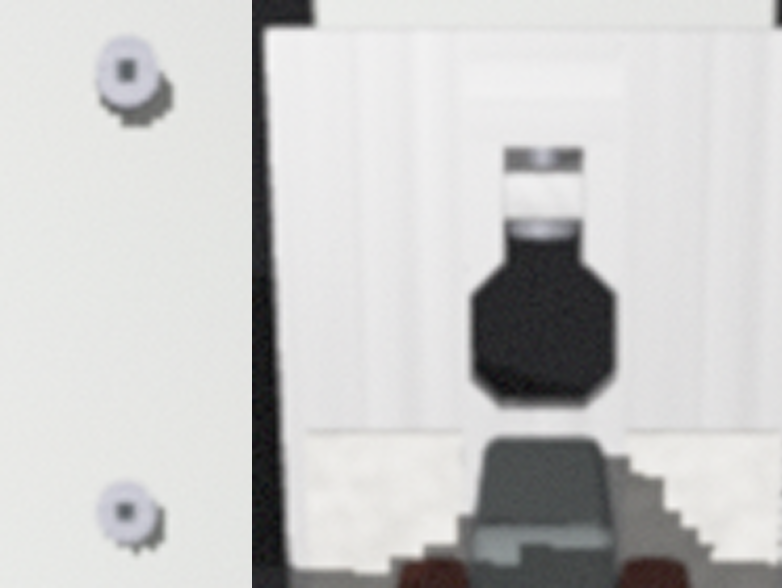

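```bash
python3 - <<'E'
from h import *
Tc=imaging.camera_info('wrist')['tool_from_camera']; T=wristT(); s=r.observe(); tp=s['tool_pos']
w=s['eef_rot']; RR=R.from_quat([w[1],w[2],w[3],w[0]]).as_matrix(); print('tool tilt z',RR[:,2].round(4),'x yaw',np.arctan2(RR[1,0],RR[0,0]).round(4))
st=np.array([(126,70),(125,512)])/4.2+[290,8]-.38
for z in (.115,.111):
    P_=onz('wrist',st,z,T); d=P_[0]-P_[1]; print(z,'studs a,b',P_.round(4).tolist(),'mid',P_.mean(0).round(4),'len',np.linalg.norm(d).round(4),'yaw',np.arctan2(d[1],d[0]).round(4))
o=np.array([(543.5,334),(543.5,148)]); o=(o-[252,0])/4.2+[250,145]-.38
for z in (-.0077,): print('tool-frame win_b, slot end',onz('wrist',o,z,Tc).round(4).tolist())
e=np.array([(265,29),(782,29)]); e=(e-[252,0])/4.2+[250,145]-.38
print('plate end',onz('wrist',[e[0],(385,152)],-.0077,Tc).round(4).tolist())
E
```

```text
tool tilt z [-2.e-04  4.e-04 -1.e+00] x yaw 1.6302
0.115 studs a,b [[0.4768, -0.0908, 0.115], [0.482, -0.1807, 0.115]] mid [ 0.4794 -0.1357  0.115 ] len 0.0901 yaw 1.628
0.111 studs a,b [[0.4768, -0.0896, 0.111], [0.482, -0.1805, 0.111]] mid [ 0.4794 -0.135   0.111 ] len 0.091 yaw 1.628
tool-frame win_b, slot end [[0.036, 0.0, -0.0077], [0.0568, 0.0, -0.0077]]
plate end [[0.0695, -0.03, -0.0077], [0.0693, 0.0299, -0.0077]]
```

Held in the tool, window_b is at x = 36.0 mm, so the holder is centred on the TCP. The screw spacing measures 90.1 mm. I'll hover, correct the tracking error, then lower with a contact guard.

```bash
cat >> h.py <<'E'
MID=np.array([.4794,-.1357,0]); SY=1.628; U=np.array([np.cos(SY),np.sin(SY),0])
E
python3 - <<'E'
from h import *
q=down(SY); G=MID+.009*U
r.servo_line(G+Z*.16,q,velocity=.2)
r.servo_line(G+Z*.125,q,velocity=.1); r.wait(.15)
s=r.observe(); e=s['tool_pos']-(G+Z*.125); w=s['eef_rot']; RR=R.from_quat([w[1],w[2],w[3],w[0]]).as_matrix()
print('err',e.round(4),'yaw',np.arctan2(RR[1,0],RR[0,0]).round(4),'z',RR[:,2].round(4),s['t'])
off=-e*[1,1,0]
r.servo_line(G+off+Z*.118,velocity=.05); r.wait(.1)
s=r.observe(); print('err',(s['tool_pos']-G).round(4)); f0=s['ft_force']
k=r.servo_line(G+off+Z*.1005,velocity=.025,contact_N=5); s=r.observe()
print(k,s['tool_pos'].round(4),(s['tool_pos']-G).round(4),(s['ft_force']-f0).round(1),s['t'])
snap('wrist','w14');im,_=snap('scene','s14'); cv2.imwrite('pics/s14z.png',cv2.resize(im[230:400,130:310],None,fx=3.5,fy=3.5,interpolation=cv2.INTER_CUBIC))
E
```

```text
err [ 0.0006 -0.0001  0.0007] yaw 1.6279 z [ 1.3e-03 -3.0e-04 -1.0e+00] 31.1833
err [-0.0006  0.0002  0.118 ]
True [ 0.4779 -0.1265  0.1009] [-0.0009  0.0002  0.1009] [-1.   0.5  6.6] 32.2333
```

View pics/w14.png

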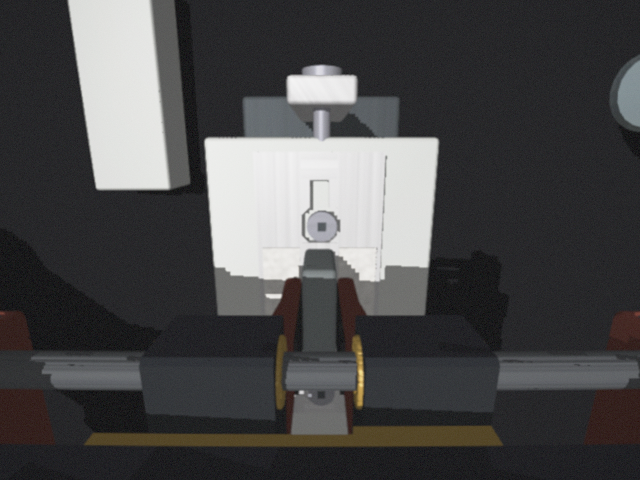

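View pics/s14z.png

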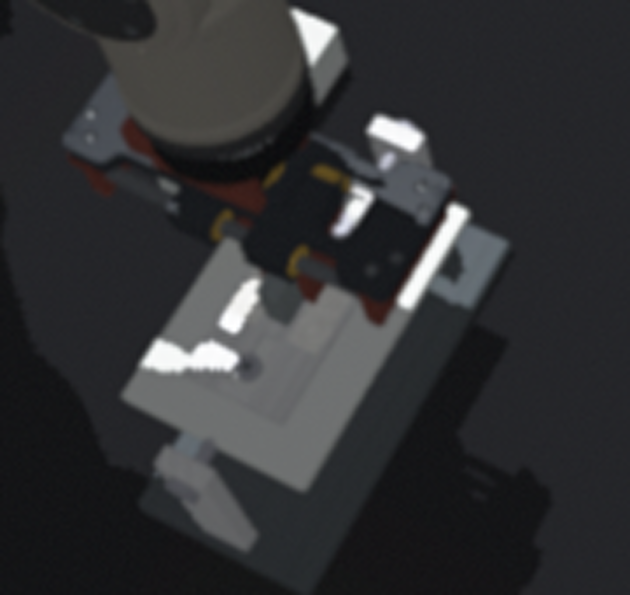

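The plate is seated: it touched at TCP z 0.1009, against 0.1013 expected on the face, and the screw head shows inside the window at (322,227). It sits about 1 mm off to one side, so I'll centre it, unload it slightly and slide.

```bash
python3 - <<'E'
from h import *
G=MID+.009*U; cmd=G+Z*.1018
off=np.array([.0006,0,0])
r.servo_line(cmd+off,velocity=.02); r.wait(.1)
s=r.observe(); e=(s['tool_pos']-cmd); print('err',e.round(4),s['ft_force'].round(1))
off=off-e*[1,1,.5]
r.servo_line(cmd+off,velocity=.02); r.wait(.1)
s=r.observe(); e=(s['tool_pos']-cmd); print('err',e.round(4)); f0=s['ft_force']
k=r.servo_line(cmd+off-U*.012,velocity=.03,contact_N=10); s=r.observe(); print(k,((s['tool_pos']-cmd)@U).round(4),(s['tool_pos']-cmd).round(4),(s['ft_force']-f0).round(1),s['t'])
snap('wrist','w15')
E
```

```text
err [ 0.0003  0.     -0.0003] [-0.1  0.4 -1.9]
err [ 0.0003 -0.      0.0001]
False -0.0122 [ 0.0009 -0.0122  0.0001] [-0.3  0.6  0.3] 33.625
```

View pics/w15.png

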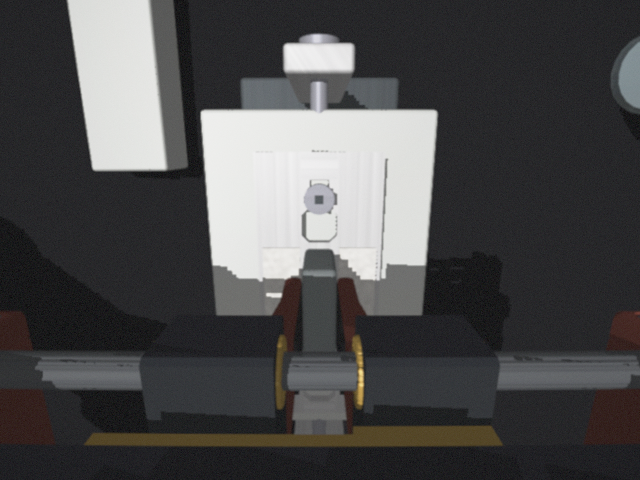

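Sliding freely: the head is at (319,200), centred on the slot. On to the end stop.

```bash
python3 - <<'E'
from h import *
G=MID+.009*U; cmd=G+Z*.1018; s=r.observe(); p=s['tool_pos']; f0=s['ft_force']
k=r.servo_line(cmd+U*-.0202+[.0006,0,0],velocity=.02,contact_N=10); s=r.observe(); print(k,((s['tool_pos']-cmd)@U).round(4),(s['tool_pos']-cmd).round(4),(s['ft_force']-f0).round(1),s['t'])
im,T=snap('wrist','w16'); cv2.imwrite('pics/w16z.png',cv2.resize(im[130:260,240:400],None,fx=4.5,fy=4.5,interpolation=cv2.INTER_CUBIC))
E
```

```text
False -0.0181 [ 0.0016 -0.018  -0.0001] [-1.2  6.3 -0.6] 34.2333
```

View pics/w16z.png

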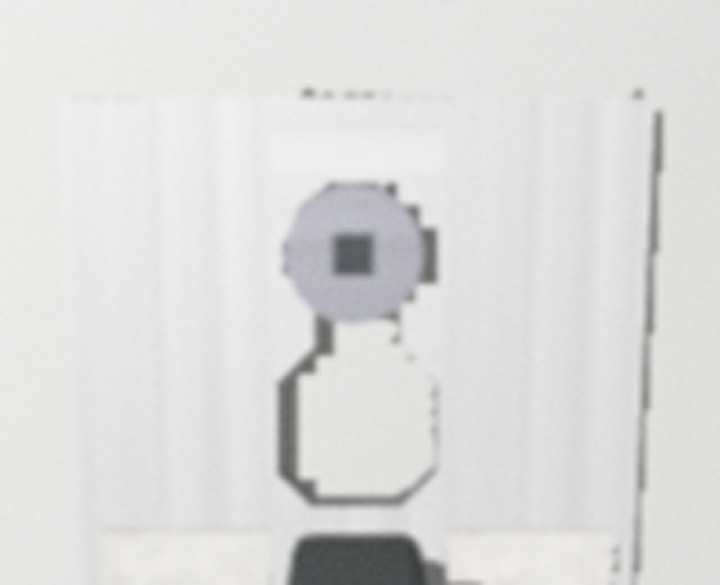

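The slide stalled at 18.1 mm with a 6 N reaction while 20.2 mm was commanded, so the shank is against the slot end. I'll lower, release, back off and check.

```bash
python3 - <<'E'
from h import *
s=r.observe(); p=s['tool_pos'].copy()
c=p*[1,1,0]-U*.0004+Z*.1012
r.servo_line(c,velocity=.02); r.wait(.1); s=r.observe(); print(s['tool_pos'].round(4),s['ft_force'].round(1))
r.command_gripper(.45,10); s=r.observe(); print(s['opening']*88,s['t'])
r.servo_line(s['tool_pos']*[1,1,0]+Z*.17,velocity=.12)
r.servo_line(s['tool_pos']*[1,1,0]-U*.06+Z*.25,velocity=.25)
im,T=snap('wrist','w17'); im2,_=snap('scene','s17'); im3,_=snap('top','t17'); print(r.observe()['t'])
cv2.imwrite('pics/s17z.png',cv2.resize(im2[230:400,130:310],None,fx=3.5,fy=3.5,interpolation=cv2.INTER_CUBIC))
E
```

```text
[ 0.4805 -0.1446  0.1011] [ 0.   3.9 -2.7]
39.75719433335511 35.2333
36.6583
```

View pics/w17.png

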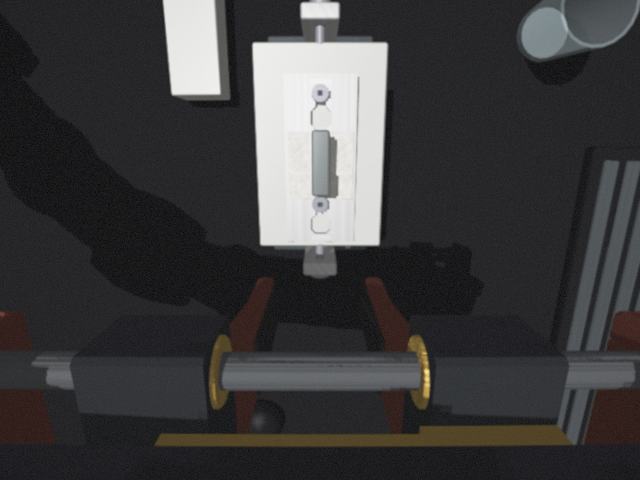

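View pics/s17z.png

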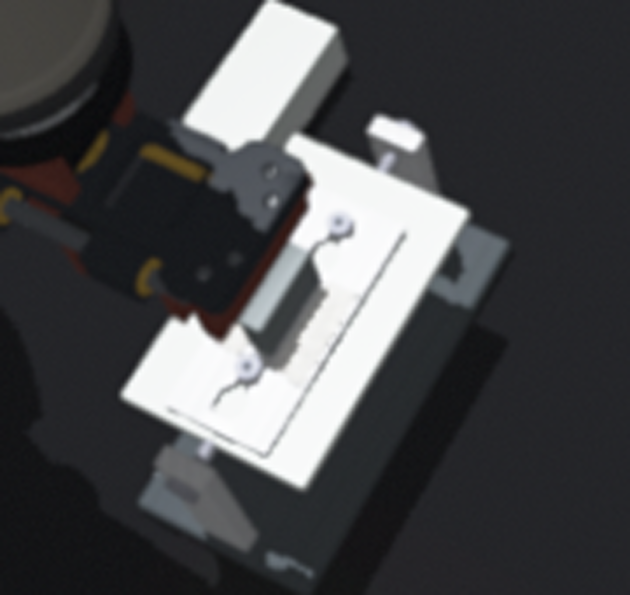

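View pics/t17.png

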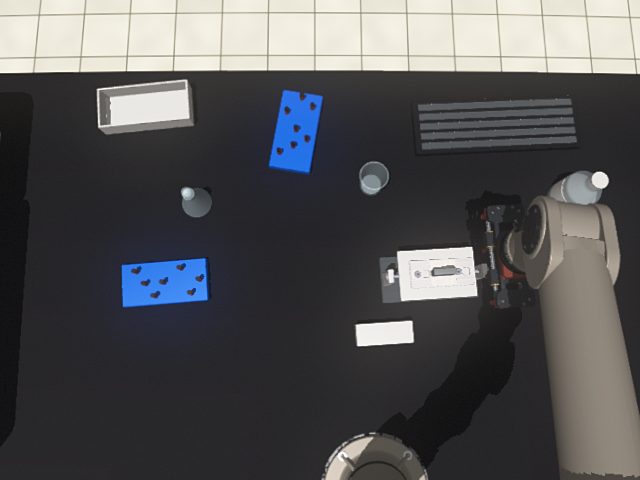

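All is in place, and the bystanders have not moved: beaker (373,178), flask (197,202), rack (165,282). Last I'll measure how far home the holder is and how level the tile is.

```bash
python3 - <<'E'
from h import *
im=cv2.imread('pics/w17.png'); cv2.imwrite('pics/w17z.png',cv2.resize(im[35:255,245:395],None,fx=2.7,fy=2.7,interpolation=cv2.INTER_CUBIC))
cv2.imwrite('pics/w17y.png',cv2.resize(im[75:240,285:360],None,fx=3.6,fy=3.6,interpolation=cv2.INTER_CUBIC))
E
```

```text
(no output)
```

View pics/w17z.png

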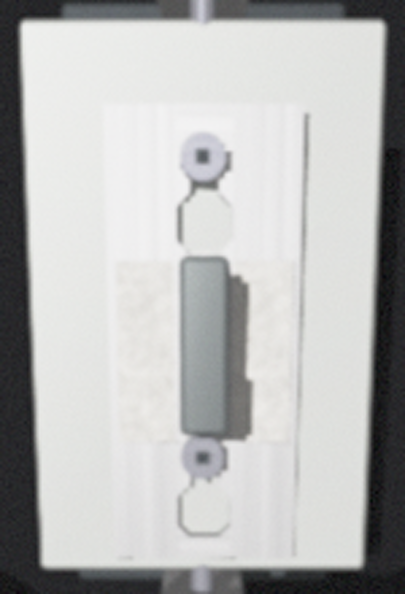

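View pics/w17y.png

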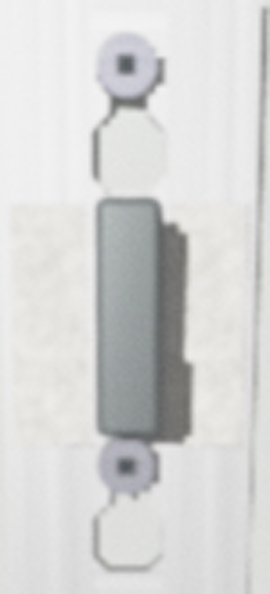

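```bash
python3 - <<'E'
from h import *
T=wristT()
f=lambda L:np.array(L)/3.6+[285,75]-.36
s=onz('wrist',f([(126,64),(126,466)]),.115,T)
# window_a octagon: left 94 right 164, bottom 569 (rim top), width 70px=17mm
w=onz('wrist',f([(129,569)]),.109,T); wt=onz('wrist',f([(129,569-70/2)]),.109,T)
print('studs',s.round(4).tolist(),'window_a bottom edge to stud_b along U (want 8.5+18=26.5mm):',((s[1]-w[0])@U).round(4),'yaw',np.arctan2(*(s[0]-s[1])[[1,0]]).round(4))
g=lambda L:np.array(L)/2.7+[245,35]-.33
px=g([(20,20),(386,21),(42,568),(363,569)])  # far(+y): left -x', right +x'
obj=[[-.055,.085,.004],[.055,.085,.004],[-.055,-.085,.004],[.055,-.085,.004]]
M,t,e=pnp(obj,px); A=T[:3,:3]@M; c=T[:3,:3]@t+T[:3,3]
print('tile',c.round(4),'tilt about pivot',np.degrees(np.arctan2(-A[:,2]@X,A[2,2])).round(2),'err',e.round(2))
o=onz('wrist',g([(104,103),(303,103),(127,557)]),.109,T); print('plate +x edge to stud_a (want 16mm):',((o[:2].mean(0)-s[0])@U).round(4),'len',((o[0]-o[2])@U).round(4))
print(r.observe()['t'])
E
```

```text
studs [[0.4761, -0.0894, 0.115], [0.4814, -0.1788, 0.115]] window_a bottom edge to stud_b along U (want 8.5+18=26.5mm): 0.0266 yaw 1.6304
tile [ 0.4788 -0.1341  0.0967] tilt about pivot -0.29 err 0.17
plate +x edge to stud_a (want 16mm): 0.0156 len 0.1394
36.6583
```

Home to within a few tenths of a millimetre and level, so I'll hand in.

```bash
python3 - <<'E'
from h import *
s=r.observe(); print(s['t'],s['ft_force'].round(1)); print(workorder.job_done())
E
```

```text
36.6583 [0.4 0.4 0.1]
the job is handed in; nothing more can be done
None
```

I turned the sign so the screw-head face is up and level, then slid the run-card holder home under both screw heads. I let go and handed the job in at about 36.7 s of the 61 s.

**Last checks**
- **Sign:** it measures 0.3° off level in the last wrist picture.
- **Holder:** the window edge is 26.6 mm from the screw (26.5 mm expected when home), and the plate end is 15.6 mm from the other screw (16 mm expected). The slide stopped against the slot end at 18.1 mm with about 6 N.
- **Flatness:** I did not measure this after letting go. The plate reached the sign face at the expected height before the slide, and the last pictures show it lying flat.
- **Bystanders:** the beaker, flask and vial racks look to be in the same places in the first and last top views; I compared these by eye only.
- **Robot:** the gripper is well clear of everything.

**What disagreed along the way**
- **Fingertips:** they end about 27 mm short of the position given in the brief, by both contact and pictures. My first two pushes came up short because of this, so I used the measured offset from then on.
- **Starting angle:** the sign seems to have started about 10° off level, not level against its stop.
- **Final push:** it needed a second try, because the first one halted on friction about 6° short. The second stopped at about 7 N.
- **Wrist camera:** it read heights about 3–5 mm low, so I used the given heights instead.

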